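# Load a crimping die into the bench press

### The arm

A 6-joint arm with a two-finger parallel gripper is mounted at the origin on the work surface. World frame = base frame: x ahead of the robot, y to its left, z up, the work surface at z = 0. Lengths are in m, angles in degrees, forces in N, time in s.
With the tool pointing down it reaches from about 0.3 to 0.75 m from the base axis. Payload 8.5 kg.
Tool frame: the origin (TCP) lies at the very end of the fingers, on their centre line; the grasp point (between the pads) lies 19 mm behind it; z points along the fingers, y is the direction in which the jaws open and shut (so a half turn about z gives the same grasp; the last joint's range is limited). The gripper opens to 85 mm and grips with 20 to 120 N. Pads are 22 mm wide; open, the fingers measure 114 mm over their backs; the gripper's body (76 mm by 85 mm) begins 54 mm behind the grasp point. The pads swing forward as they close: fully open they stand 13 mm farther back than shut.
Start: joints at [51.778, 21.807, 74.336, -0, 83.858, -12.336], TCP at [0.24, 0.495, 0.194] pointing down, gripper open.
Joint ranges: [-178.18, 178.18], [-50.72, 133.34], [12.68, 142.11], [-81.47, 261.47], [9.98, 163.14], [-165.26, 165.26]. Speed limits (degrees/s): [136.94, 136.94, 180, 180, 180, 180].

### API

Orientations are given as a 3x3 rotation matrix whose columns are the frame's x, y, z axes.
In Python, from rig import status, vision, env gives the robot as it stands.
- The arm moves only by the tool send_rows, never from a script. Its argument "targets" is a list of rows, each a list of 7 numbers: the shift along the tool's x, y, z in units of 50 mm (1.0 is 50 mm), then the turn, a rotation vector about the tool's x, y, z in units of 8 degrees (1.0 is 8 degrees), then the finger opening in mm, from 0 to 85.4. A call has 1 to 5 rows; each row is the pose to reach, as a shift and turn from the pose commanded when the call began, along the tool's axes at that moment; what a row does not reach only later rows make up. A row lasts 1/8 s, in which the tool goes at most 62.5 mm and 10.7 degrees, less where a joint would pass 70% of its speed; a pose out of reach is approached as far as the arm can. A call with a gripper value outside its range is refused whole. The fingers move at their own pace and stop on an object; "grip_force" is the grip in N (left out, the last holds). Time passes only in rows, so rows that repeat a pose let the fingers close. It gives the time, the measured TCP pose, the force and the opening at its end, in the units of the state.
- status.observe(): the state, without advancing time (a new reading comes with each control period).
- vision.get_image(name): name is "scene" or "top" or "wrist"; returns (picture, depth): 400x640x3 uint8, red, green, blue; 400x640 float32, m along the optical axis (not along the pixel's ray), 0 where there is no reading.
- vision.camera_model(name): a dict with "camera_matrix" (3x3 intrinsics, pixels), "view" (4x4, takes a point from world to camera coordinates); the wrist camera has in their place "T_tool_cam" (4x4, takes a point from camera to tool coordinates, whose origin is the TCP and whose axes are the flange's). Camera axes: x right, y down, z forward; pixel columns grow to the right and rows downward; lengths in m; the calibration is good to about 2 mm. A picture is of the moment at which its call begins: read the wrist's pose just before it. camera_model takes no time and is no camera call.
- env.close_job(): hands the job in, once; it reports no verdict.
Trained networks look in the newest picture that a camera, given by its name, has taken for a name from the list of things; names that differ only in an ending like _2 or _b are one class to them, and where a whole thing is asked for, a point or a joint stands for the part that bears it (a point fixed in the world has none). Each returns a list of dicts, best first, with "p" (0 to 1); they miss things now and then, are a little off and sometimes report something else, mostly with a low value. They report only what shows in the picture. A call takes as long as a camera call. They do not tell look-alikes from the thing itself.
- vision.masks_of(camera, label): "pixels" (400x640 bool, what is visible of it) and "extent" ([left, top, right, bottom] in pixels, round what is visible of it).
The state is a dict: "time_s": time; "q": joint angles; "qvel": joint speeds; "joint_efforts": joint torques, N m; "position": TCP position; "tool_rot": TCP orientation; "ft_force": force on the tool from outside, world axes, zero at the start; "wrist_torque": the same for the moment, N m; "grip_width": finger opening in m.
Only numpy, scipy, OpenCV 4.12 (cv2) and the standard library are available. Lean on these libraries where they do the work, as an engineer would, in place of code of your own. Each camera call takes 0.05 s, during which the arm holds its last target.

### The job

Load the blue crimping die into the bench press: set it on the press bed in the flared mouth of the guide rails, push it gently, rounded end first, in between the rails until you feel it come up firmly against the stop screw, then swing the red clamp fully shut over its foot and let go. The stop screw is set differently for every job, so feel your way and do not force the die against rails or stop; leave the other dies and everything else on the bench where they are.

Things in the scene. Friction and masses are not known exactly. Their poses are not given: they have to be found in the camera images.
- die_blue: The die to load, +x end first. Foot 140 (x) x 56 (y) x 14 high, +x corners rounded 8 mm; on it a BLUE block 60 (x) x 36 (y), centred at x=+25, y=0, 14 to 66 mm high, topped at x=+45 by a dark dial and steel stub to 79 high. Blue plate on the foot's -x end; anvil 4 mm high at x=-14. 0.5 to 0.85 kg. Origin: centre of the foot's underside, z up. Grip across the block's 36 mm, above the foot.
- die_nose (a point): Lower edge of the blue die's leading (rounded) end, at die x=+70, y=0, z=0: this end meets the stop screw.
- die_red: Same die in red: not wanted, leave alone.
- die_yellow: Same die in yellow: not wanted, leave alone.
- guides: Steel guide rails on the press bed (45 mm above the table). Origin on the bed, x = way in, z up. Rails 14 high, parallel and 58 apart (1 mm clear each side of the foot) from x=+5 to +78; from x=+5 out to x=-65 they flare 15 degrees each side. A die that is home has this pose, but lies -12 to +8 mm along x. The bed reaches to x=-150 and y=+-90. The rails must not take over 40 N from the die.
- mouth (a point): Centre of the flared mouth of the rails, on the bed at guides x=-65, y=0; mouth about 95 mm wide. Further in, at x=+37, a sprung brass ball in each rail drags on the foot: pushing takes 2 to 5 N before the balls, 5 to 15 N past them.
- end_stop: Solid end stop: block 20 high, face at guides x=+82, with a brass stop screw (12 mm across, axis 8 mm above the bed, y=0) sticking out of it towards -x by 4 to 24 mm, its tip at x=+58 to +78, not measured. It must not take over 25 N from the die. Same origin and axes as guides. The press head overhangs from x=+30: ram end 100 mm, cover 132 mm above the bed; column from x=+150.
- clamp (a joint): Hinge of the red swing clamp, upright axis at guides x=-78, y=+78. 0 = shut: bar along guides -y, its toe over the die's foot 2.5 mm clear; 1.57 = open, bar along guides -x. Closes counter-clockwise seen from above. Range 0 to 2.1, starts at 1.6 to 2.0, stays where left (friction 0.1 N m). Bar 23 wide, 16 to 27 mm above the bed, 95 mm long; pivot post 28 high.
- clamp_knob (a point): Centre of the top of the clamp's upright round black knob: 16 mm across, 32 mm tall (from 34 to 66 mm above the bed), 75 mm from the hinge axis.
- clamp_pivot (a point): Top of the clamp's pivot post on its hinge axis, 28.5 mm above the bed.
- tape_roll: Roll of paper tape lying flat, 90 across, 24 high. Leave alone.
- marker_pen: White marker pen with a black cap, 133 long, 17 thick. Leave alone.
- wire_spool: Spool of orange wire standing on its black flange, 100 across, 60 high. Leave alone.
- terminal_tray: Grey divided tray of brass terminals, 90 x 120, 35 high. Leave alone.
- screwdriver: Yellow-handled screwdriver. Leave alone.
Not all that is in view belongs to the job. Leave any pink look-alike of the die_blue alone.

How it is judged:
By the outcome, as a careful person would: the job done as asked, in the order asked, and still so for the second after the job is handed in, with the robot touching nothing.
It also fails if it takes over 67 s, if anything falls off the work surface, if the arm or the gripper's body presses on something with over 40 N, if the wrist force passes 120 N, or if a joint passes its speed limit or range.

## Working session

There is one attempt and no reset: what is moved stays moved. The work goes in short steps, Python scripts to look and compute and a tool call to move; the robot and the scene stay as the last step left them, time stands still between calls to the robot, and variables do not carry over. Pictures are saved under pics/ and viewed, and the job is handed in when it is done.

Besides the shell and the picture viewer there is one more tool, called after "Call:" as name(argument=value, ...), one argument or row to a line, values as JSON. send_rows: Moves the arm, as the interface text tells. Its arguments: {"type":"object","properties":{"targets":{"type":"array","items":{"type":"array","items":{"type":"number"}}},"grip_force":{"type":"number"}},"required":["targets"]}

```bash
mkdir -p pics; ls; cat > h.py <<'E'
import numpy as np, cv2
from rig import status, vision, env
def save(name,cam,crop=None,scale=1):
    im,d=vision.get_image(cam)
    np.savez(f'/tmp/{name}.npz',im=im,d=d)
    o=im if crop is None else im[crop[1]:crop[3],crop[0]:crop[2]]
    if scale!=1:o=cv2.resize(o,None,fx=scale,fy=scale,interpolation=cv2.INTER_CUBIC)
    cv2.imwrite(f'pics/{name}.png',o[:,:,::-1])
    return im,d
def camT(cam,st=None):
    m=vision.camera_model(cam);K=np.array(m['camera_matrix'])
    if 'view' in m: T=np.linalg.inv(np.array(m['view']))
    else:
        st=st or status.observe();W=np.eye(4);W[:3,:3]=st['tool_rot'];W[:3,3]=st['position'];T=W@np.array(m['T_tool_cam'])
    return K,T
def pts(K,T,d,uv):
    uv=np.atleast_2d(uv).astype(int);z=d[uv[:,1],uv[:,0]]
    p=np.c_[(uv[:,0]-K[0,2])/K[0,0]*z,(uv[:,1]-K[1,2])/K[1,1]*z,z]
    return p@T[:3,:3].T+T[:3,3]
def ray(K,T,u,v,zw):
    r=T[:3,:3]@np.array([(u-K[0,2])/K[0,0],(v-K[1,2])/K[1,1],1]);return T[:3,3]+r*(zw-T[2,3])/r[2]
E
python3 - <<'E'
from h import *
save('s0','scene');save('t0','top')
print(status.observe())
for c in('scene','top'):print(c,camT(c))
print(camT('wrist'), vision.camera_model('wrist'))
E
```

```text
pics
{'time_s': 0.1, 'q': array([ 5.17776656e+01,  2.18387272e+01,  7.43785417e+01, -4.25438069e-04,
        8.38577068e+01, -1.23352183e+01]), 'qvel': array([-0.06530282, -0.07135585, -0.07591827, -0.04174456,  0.03924004,
       -0.03483991]), 'joint_efforts': array([ 5.39107117e-03, -4.49213898e+01, -2.31659389e+01, -6.60910678e-05,
        3.58249330e-03, -6.12943109e-05]), 'position': array([0.2399383 , 0.49456905, 0.19326958]), 'tool_rot': array([[-8.99656218e-01,  4.36598263e-01, -8.03832020e-04],
       [ 4.36598918e-01,  8.99655666e-01, -1.03260162e-03],
       [ 2.72339959e-04, -1.27993866e-03, -9.99999144e-01]]), 'ft_force': array([-0.23225547,  0.60559802, -0.98040357]), 'wrist_torque': array([-0.03380025, -0.02485739,  0.04760018]), 'grip_width': 0.08555190919906447}
scene (array([[507.48824979,   0.        , 320.50412789],
       [  0.        , 507.48824979, 204.91833057],
       [  0.        ,   0.        ,   1.        ]]), array([[-0.82992149,  0.48544748, -0.27490192,  0.9887816 ],
       [ 0.55787075,  0.71928753, -0.41401169,  0.84539   ],
       [-0.00324741, -0.4
[... 735 characters left out ...]
979029, -0.4197432 , -0.11913467,  0.52406855],
       [-0.00125238,  0.27055696, -0.96270315,  0.37289167],
       [ 0.        ,  0.        ,  0.        ,  1.        ]])) {'camera_matrix': array([[345.11622529,   0.        , 320.20439372],
       [  0.        , 345.11622529, 198.03577121],
       [  0.        ,   0.        ,   1.        ]]), 'T_tool_cam': array([[ 3.08387430e-04, -9.62630039e-01, -2.70819706e-01,
         6.69809531e-02],
       [ 9.99999952e-01,  2.89422957e-04,  1.09963132e-04,
         7.80625322e-05],
       [-2.74723743e-05, -2.70819727e-01,  9.62630082e-01,
        -1.79604106e-01],
       [ 0.00000000e+00,  0.00000000e+00,  0.00000000e+00,
         1.00000000e+00]])}
```

View pics/s0.png

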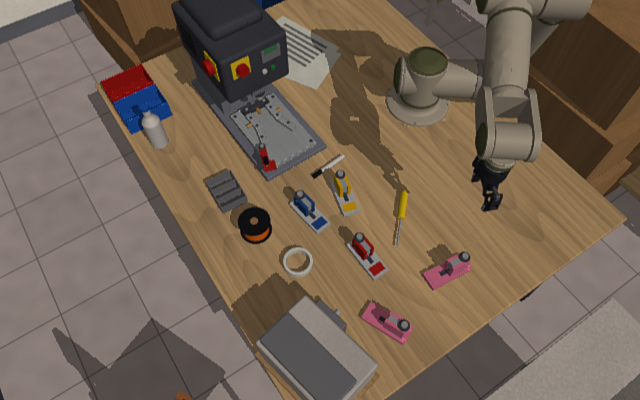

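View pics/t0.png

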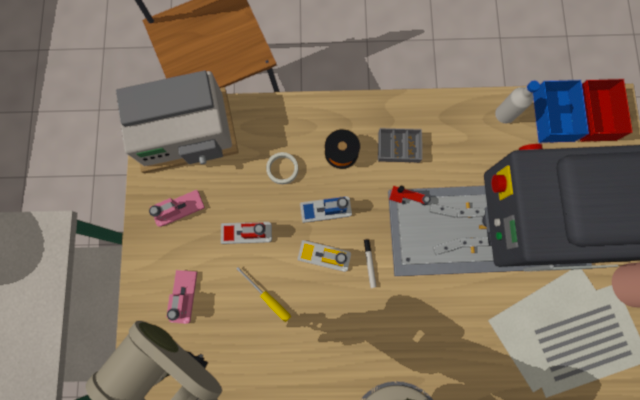

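Candidates in top view: blue die (326,209); red die (246,233), yellow die (324,255), pinks (176,207) and (181,297). By its blue block, the one at (326,209) is the one to load. I'll check it in a close crop.

```bash
python3 - <<'E'
from h import *
z=np.load('/tmp/t0.npz');im,d=z['im'],z['d']
zs=np.load('/tmp/s0.npz')
a=cv2.resize(im[170:300,285:500],None,fx=3.6,fy=3.6,interpolation=cv2.INTER_CUBIC);cv2.imwrite('pics/t0c.png',a[:,:,::-1])
a=cv2.resize(zs['im'][70:250,190:370],None,fx=3.3,fy=3.3,interpolation=cv2.INTER_CUBIC);cv2.imwrite('pics/s0c.png',a[:,:,::-1])
save('t1','top')
K,T=camT('top')
for l in('die_blue','guides','clamp','clamp_knob','clamp_pivot','end_stop'):
    for r in vision.masks_of('top',l)[:4]:
        m=r['pixels'];v,u=np.nonzero(m&(d>0))
        p=pts(K,T,d,np.c_[u,v]);print(l,round(r['p'],2),r['extent'],p.mean(0).round(3),'z',np.percentile(p[:,2],[5,50,95]).round(3))
        if l=='die_blue':
            for nm,lo,hi in(('foot',.008,.02),('block',.058,.07),('stub',.073,.09)):
                s=p[(p[:,2]>lo)&(p[:,2]<hi)]
                if len(s)>3:print('  ',nm,len(s),s.mean(0).round(4),cv2.minAreaRect((s[:,:2]*1000).astype(np.float32)))
E
```

```text
die_blue 0.98 [164.6, 270.1, 199.6, 323.2] [0.355 0.563 0.032] z [0.007 0.017 0.073]
   foot 664 [0.3714 0.5608 0.0148] ((355.75537109375, 566.540771484375), (58.499446868896484, 139.94468688964844), 84.49688720703125)
   block 239 [0.3352 0.5675 0.0663] ((328.2785949707031, 569.8935546875), (37.85295486450195, 63.369049072265625), 83.9881362915039)
   stub 64 [0.3109 0.5721 0.0776] ((310.6222229003906, 572.8408203125), (28.64432144165039, 21.8636531829834), 75.609375)
die_blue 0.8 [302.6, 195.2, 350.5, 219.6] [0.584 0.173 0.033] z [0.011 0.017 0.074]
   foot 568 [0.5824 0.1904 0.0148] ((587.856201171875, 171.99363708496094), (56.40534973144531, 137.42433166503906), 5.024381160736084)
   block 191 [0.5888 0.1516 0.0662] ((591.8688354492188, 143.47093200683594), (36.39381790161133, 65.60824584960938), 6.551170825958252)
   stub 56 [0.5939 0.1272 0.0775] ((586.1126098632812, 134.9124298095703), (24.667797088623047, 51.767337799072266), 34.574737548828125)
die_blue 0.8 [149.8, 189.6, 204.7, 230.2] [0.597 0.586 0.034] z [0.011 0.018 0.074]
   foot 564 [0.6047 0.5685 0.015 ] ((600.8369140
[... 183 characters left out ...]
63.8031120300293), 21.913801193237305)
   stub 64 [0.5829 0.6299 0.0773] ((590.8094482421875, 621.8992309570312), (27.903078079223633, 50.153526306152344), 40.546024322509766)
guides 0.87 [429.5, 203.1, 487.7, 255.0] [ 0.522 -0.184  0.059] z [0.052 0.059 0.063]
clamp 0.64 [392.8, 182.8, 431.2, 206.8] [ 0.61  -0.048  0.075] z [0.067 0.073 0.111]
clamp_knob 0.65 [390.5, 183.6, 430.3, 208.5] [ 0.61  -0.05   0.075] z [0.067 0.073 0.11 ]
clamp_knob 0.5 [268.1, 152.3, 298.2, 183.2] [0.707 0.286 0.02 ] z [0.    0.023 0.028]
clamp_pivot 0.95 [390.6, 187.4, 429.1, 206.5] [ 0.61  -0.049  0.074] z [0.065 0.073 0.11 ]
end_stop 0.4 [477.4, 226.3, 494.7, 244.0] [ 0.505 -0.253  0.059] z [0.047 0.058 0.066]
```

```bash
sleep 1
```

```text
(no output)
```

View pics/t0c.png

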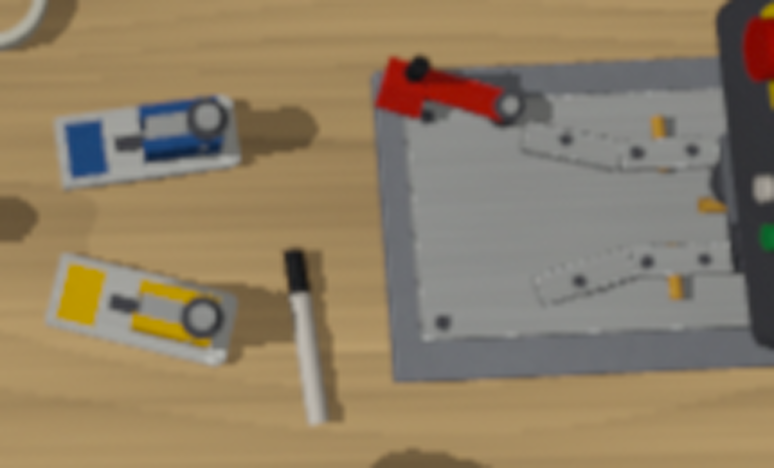

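View pics/s0c.png

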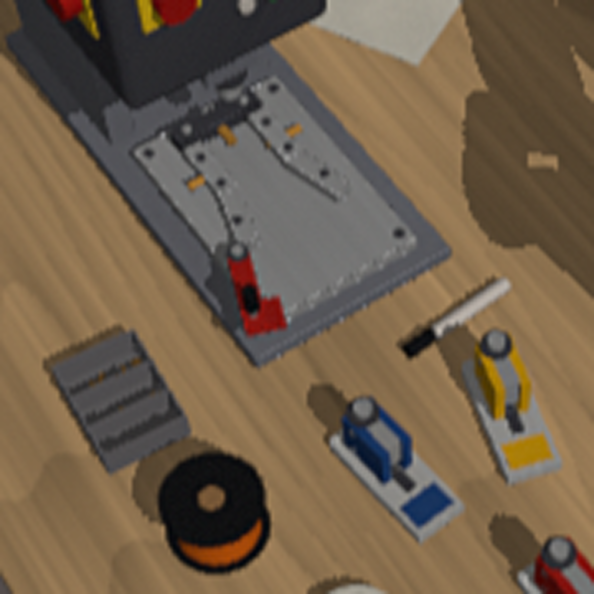

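Blue die confirmed (crop: plate at left, dial at right, so its nose already points towards the press). Next are rough press-frame estimates from the top view.

```bash
python3 - <<'E'
from h import *
z=np.load('/tmp/t0.npz');im,d=z['im'],z['d'];K,T=camT('top')
f=lambda x,y:(285+x/3.6,170+y/3.6)
print('pivot',ray(K,T,*f(510,105),.0735).round(4))
print('knob',ray(K,T,*f(418,68),.111).round(4), pts(K,T,d,f(418,68)))
for n,x,y in(('UL out top',521,150),('UL in',612,170),('L out',548,303),('L in',640,272),('Lout2',533,278),('screwtip',700,205),('Uout2',525,125)):print(n,ray(K,T,*f(x,y),.059).round(4))
# light-grey bed by depth
v,u=np.mgrid[150:300,380:520];p=pts(K,T,d,np.c_[u.ravel(),v.ravel()])
b=p[(abs(p[:,2]-.045)<.004)];print(len(b),cv2.minAreaRect((b[:,:2]*1000).astype(np.float32)),b.min(0),b.max(0))
b=p[(abs(p[:,2]-.059)<.004)];print(len(b),cv2.minAreaRect((b[:,:2]*1000).astype(np.float32)))
print(np.histogram(p[:,2],bins=np.arange(-.01,.35,.01)))
E
```

```text
pivot [ 0.5969 -0.0985  0.0735]
knob [ 0.618  -0.0251  0.111 ] [[ 0.61864944 -0.02367257  0.1182516 ]]
UL out top [ 0.5653 -0.1079  0.059 ]
UL in [ 0.5486 -0.1745  0.059 ]
L out [ 0.4507 -0.12    0.059 ]
L in [ 0.4721 -0.189   0.059 ]
Lout2 [ 0.4693 -0.1103  0.059 ]
screwtip [ 0.5209 -0.2373  0.059 ]
Uout2 [ 0.5843 -0.1122  0.059 ]
4154 ((577.9996948242188, -147.1492919921875), (294.3085632324219, 242.97459411621094), 0.9545925259590149) [ 0.42940922 -0.27074845  0.04101022] [ 0.72319625 -0.02587018  0.04899828]
895 ((524.8677368164062, -145.05545043945312), (141.74684143066406, 235.80764770507812), 0.5386427640914917)
(array([3417, 5167,  117, 1871,  777, 4433,  785,  501,  314,    9,    9,
          9,   23,    0,    0,    5,    0,   10,   36,   42,   16,   36,
        165,  157,  170,  164,  132,  140,  195,  166,  105,  161,  185,
        228,  244]), array([-0.01,  0.  ,  0.01,  0.02,  0.03,  0.04,  0.05,  0.06,  0.07,
        0.08,  0.09,  0.1 ,  0.11,  0.12,  0.13,  0.14,  0.15,  0.16,
        0.17,  0.18,  0.19,  0.2 ,  0.21,  0.22,  0.23,  0.24,  0.25,
        0.26,  0.27,  0.28,  0.29,  0.3 ,  0.31,  0.32,  0.33,  0.34]))
```

```bash
cat > go.py <<'E'
import sys
from h import *
from scipy.spatial.transform import Rotation as R
def go(x,y,z,hd):
    s=status.observe();A=np.array(s['tool_rot']);p=np.array(s['position'])
    h=np.radians(hd);X=np.array([np.cos(h),np.sin(h),0]);Z=np.array([0,0,-1.]);B=np.c_[X,np.cross(Z,X),Z]
    t=A.T@(np.array([x,y,z])-p)/.05;r=np.degrees(R.from_matrix(A.T@B).as_rotvec())/8
    print('t',round(s['time_s'],2),'pos',p.round(4),'hd',round(np.degrees(np.arctan2(A[1,0],A[0,0])),2),'F',np.round(s['ft_force'],1),'w',round(s['grip_width'],4))
    print('row',t.round(3).tolist(),r.round(3).tolist())
if __name__=='__main__':go(*map(float,sys.argv[1:]))
E
python3 go.py .52 -.06 .26 90
```

```text
t 0.45 pos [0.2401 0.4948 0.1938] hd 154.11 F [-0.7  0.  -0.6] w 0.0855
row [-9.881, -7.538, -1.324] [-0.001, 0.0, 8.014]
```

Call:
send_rows(
  targets=[
    [-9.88,-7.54,-1.32,0,0,8.0,85],
    [-9.88,-7.54,-1.32,0,0,8.0,85],
    [-9.88,-7.54,-1.32,0,0,8.0,85],
    [-9.88,-7.54,-1.32,0,0,8.0,85],
    [-9.88,-7.54,-1.32,0,0,8.0,85],
  ],
)

```text
time_s: 1.08
position: [0.3806, 0.2155, 0.2273]
tool_rot: [[-0.175, 0.985, 0.001], [0.985, 0.175, 0.0], [0.0, 0.001, -1.0]]
ft_force: [1.8, 0.8, 0.1]
grip_width: 0.0853
```

```bash
python3 go.py .52 -.06 .26 90
```

```text
t 1.07 pos [0.3806 0.2155 0.2273] hd 100.06 F [1.8 0.8 0.1] w 0.0853
row [-5.913, 1.783, -0.653] [0.005, -0.001, 1.257]
```

Call:
send_rows(
  targets=[
    [-5.9,1.78,-0.65,0,0,1.25,85],
    [-5.9,1.78,-0.65,0,0,1.25,85],
    [-5.9,1.78,-0.65,0,0,1.25,85],
    [-5.9,1.78,-0.65,0,0,1.25,85],
    [-5.9,1.78,-0.65,0,0,1.25,85],
  ],
)

```text
time_s: 1.7
position: [0.5215, -0.0589, 0.2597]
tool_rot: [[-0.006, 1.0, 0.0], [1.0, 0.006, -0.0], [-0.0, 0.0, -1.0]]
ft_force: [-0.1, 0.9, -0.3]
grip_width: 0.0852
```

```bash
python3 go.py .52 -.06 .26 90; python3 - <<'E'
from h import *
import pickle
st=status.observe();im,d=save('w0','wrist');pickle.dump(st,open('/tmp/w0.pkl','wb'));print(st['position'])
for l in('guides','clamp','clamp_knob','clamp_pivot','end_stop'):
    for r in vision.masks_of('wrist',l)[:2]:print(l,r['p'],r['extent'])
E
```

```text
t 1.7 pos [ 0.5215 -0.0589  0.2597] hd 90.37 F [-0.1  0.9 -0.3] w 0.0852
row [-0.022, -0.03, -0.007] [0.003, 0.0, 0.046]
[ 0.52148618 -0.0588685   0.25967081]
guides 0.93 [257.4, 202.7, 375.8, 318.4]
guides 0.71 [371.3, 108.5, 432.5, 212.3]
clamp 0.56 [374.0, 111.6, 433.7, 208.4]
clamp 0.48 [357.5, 0.0, 412.1, 16.9]
clamp_knob 0.63 [369.3, 113.3, 434.5, 213.4]
clamp_pivot 0.74 [372.1, 111.6, 433.9, 213.3]
end_stop 0.87 [277.3, 301.2, 360.8, 340.2]
end_stop 0.38 [227.9, 0.1, 274.4, 16.4]
```

View pics/w0.png

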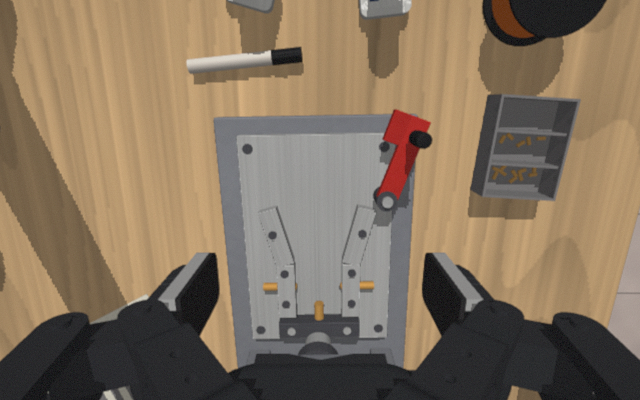

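The wrist view shows the mouth at (318,207), the screw tip near (318,302), the pivot at (388,201) and the knob at (421,139). I'll zoom in for precise corners.

```bash
python3 - <<'E'
from h import *
z=np.load('/tmp/w0.npz');im=z['im']
a=cv2.resize(im[195:345,240:400],None,fx=4,fy=4,interpolation=cv2.INTER_CUBIC);cv2.imwrite('pics/w0c.png',a[:,:,::-1])
a=cv2.resize(im[100:220,360:450],None,fx=5,fy=5,interpolation=cv2.INTER_CUBIC);cv2.imwrite('pics/w0d.png',a[:,:,::-1])
E
```

```text
(no output)
```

View pics/w0c.png

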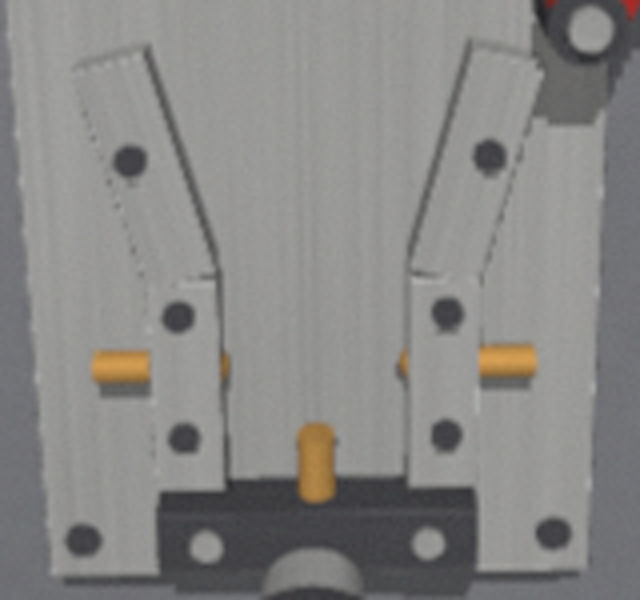

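View pics/w0d.png

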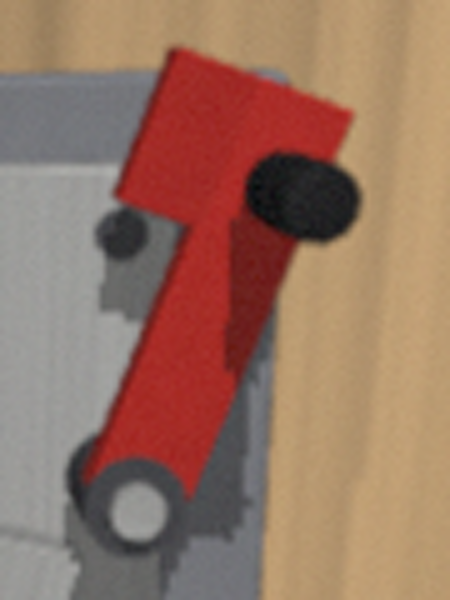

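```bash
python3 - <<'E'
from h import *
import pickle
from scipy.optimize import least_squares
st=pickle.load(open('/tmp/w0.pkl','rb'));K,T=camT('wrist',st);z=np.load('/tmp/w0.npz');d=z['d']
c=lambda x,y:(240+x/4,195+y/4)
e=lambda x,y:(360+x/5,100+y/5)
P=[((147,45),(-65,-47.8)),((217,272),(5,-29)),((225,490),(78,-29)),((470,42),(-65,47.8)),((410,272),(5,29)),((408,487),(78,29))]
W=[];G=[]
for a,g in P:
    w=ray(K,T,*c(*a),.059);W.append(w[:2]);G.append(np.array(g)/1000);print(g,w.round(4))
pv=ray(K,T,*e(138,512),.0735);W.append(pv[:2]);G.append(np.array([-.078,.078]))
W=np.array(W);G=np.array(G)
f=lambda q:((np.c_[np.cos(q[2])*G[:,0]-np.sin(q[2])*G[:,1]+q[0],np.sin(q[2])*G[:,0]+np.cos(q[2])*G[:,1]+q[1]])-W).ravel()
r=least_squares(f,[.515,-.17,-1.57],loss='soft_l1',f_scale=.002);q=r.x
print('guides',q[:2].round(4),np.degrees(q[2]).round(2));print((f(q)*1000).reshape(-1,2).round(1))
inv=lambda w:np.array([[np.cos(q[2]),np.sin(q[2])],[-np.sin(q[2]),np.cos(q[2])]])@(w[:2]-q[:2])
tip=ray(K,T,*c(317,425),.057);print('tip',inv(tip).round(4))
print('face bottom',inv(ray(K,T,*c(317,482),.045)).round(4),'pivot',pv)
k=ray(K,T,*e(285,190),.111);print('knob',k.round(4),inv(k),np.linalg.norm((k-pv)[:2]))
g=inv(k)-inv(pv);print('theta',np.degrees(np.arctan2(-g[0],-g[1])))
# bed plane depth check
uv=np.array([[x,y] for x in range(300,340,4) for y in range(200,270,6)]);print(np.median(pts(K,T,d,uv),0))
# bar direction from red
E
```

```text
(-65, -47.8) [ 0.4734 -0.108   0.059 ]
(5, -29) [ 0.4926 -0.1796  0.059 ]
(78, -29) [ 0.4941 -0.2553  0.059 ]
(-65, 47.8) [ 0.5664 -0.1065  0.059 ]
(5, 29) [ 0.5509 -0.1792  0.059 ]
(78, 29) [ 0.5521 -0.2539  0.059 ]
guides [ 0.5215 -0.1749] -89.1
[[-0.7 -2.7]
 [-0.  -0.8]
 [-0.4  2. ]
 [ 1.9 -2.7]
 [-0.3 -0.2]
 [-0.4  1.5]
 [ 0.4  2.6]]
tip [0.0582 0.0007]
face bottom [0.087  0.0004] pivot [ 0.5978865  -0.09827661  0.0735    ]
knob [ 0.6141 -0.0239  0.111 ] [-0.14956179  0.09491678] 0.0761518139905388
theta 103.1725943741421
[ 0.52100891 -0.14623574  0.0447073 ]
```

```bash
python3 go.py .590 .147 .17 95.5
```

```text
t 2.0 pos [ 0.5204 -0.0558  0.2593] hd 90.45 F [-0.5 -0.2 -0.1] w 0.0848
row [4.045, 1.425, 1.788] [-0.002, -0.002, -0.632]
```

Call:
send_rows(
  targets=[
    [4.05,1.43,1.79,0,0,-0.63,85],
    [4.05,1.43,1.79,0,0,-0.63,85],
    [4.05,1.43,1.79,0,0,-0.63,85],
    [4.05,1.43,1.79,0,0,-0.63,70],
    [4.05,1.43,1.79,0,0,-0.63,70],
  ],
)

```text
time_s: 2.62
position: [0.5896, 0.1501, 0.1683]
tool_rot: [[-0.1, 0.995, -0.003], [0.995, 0.1, 0.0], [0.0, -0.003, -1.0]]
ft_force: [-0.5, -0.6, 0.7]
grip_width: 0.0694
```

```bash
python3 - <<'E'
from h import *
import pickle
vision.get_image('scene');vision.get_image('scene');
st=status.observe();im,d=save('w1','wrist');pickle.dump(st,open('/tmp/w1.pkl','wb'));print(st['position'],st['time_s'])
K,T=camT('wrist',st)
for r in vision.masks_of('wrist','die_blue')[:4]:
    m=r['pixels'];v,u=np.nonzero(m&(d>0));p=pts(K,T,d,np.c_[u,v]);print(r['p'],r['extent'],p.mean(0).round(3))
    for nm,lo,hi in(('foot',.008,.018),('block',.062,.07),('stub',.075,.09)):
        s=p[(p[:,2]>lo)&(p[:,2]<hi)]
        if len(s)>3:
            print('  ',nm,len(s),s.mean(0).round(4),cv2.minAreaRect((s[:,:2]*1000).astype(np.float32)))
E
```

```text
[0.59025679 0.14727033 0.17017288] 2.725
0.61 [285.8, 71.6, 348.2, 230.3] [0.587 0.178 0.034]
   foot 5161 [0.585  0.1972 0.0141] ((587.6478881835938, 171.8947296142578), (55.716957092285156, 139.9713897705078), 6.76813268661499)
   block 2108 [0.5901 0.1542 0.0659] ((590.93359375, 144.16781616210938), (35.96113204956055, 66.01097869873047), 6.476744174957275)
   stub 379 [0.5929 0.1276 0.0785] ((593.1171264648438, 127.21847534179688), (17.403045654296875, 18.095977783203125), 5.67958402633667)
```

View pics/w1.png

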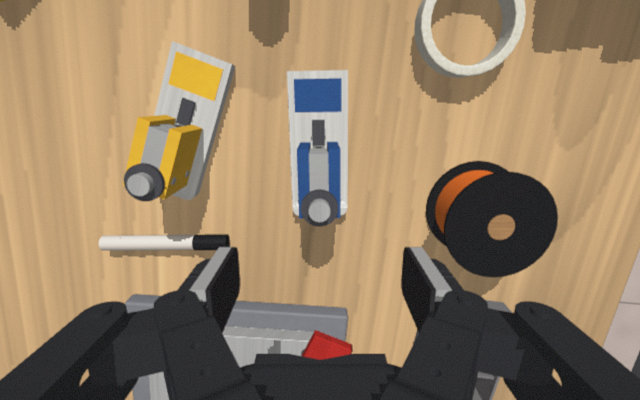

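The blue die is at (318,145) in the wrist view, between the open fingers' paths. The grasp area is clear of the pen (165,242) and spool (490,215).

```bash
python3 go.py .5905 .147 .025 96.6
```

```text
t 2.83 pos [0.5907 0.146  0.1708] hd 95.43 F [-0.6 -0.1 -0.4] w 0.07
row [0.021, -0.005, 2.915] [0.009, 0.002, -0.146]
```

Call:
send_rows(
  targets=[
    [0.02,0,0.8,0,0,-0.15,70],
    [0.02,0,1.6,0,0,-0.15,70],
    [0.02,0,2.4,0,0,-0.15,70],
    [0.02,0,2.9,0,0,-0.15,70],
    [0.02,0,2.9,0,0,-0.15,70],
  ],
)

```text
time_s: 3.45
position: [0.59, 0.1463, 0.0241]
tool_rot: [[-0.114, 0.993, -0.003], [0.993, 0.114, -0.0], [0.0, -0.003, -1.0]]
ft_force: [-0.0, 0.7, 0.9]
grip_width: 0.0698
```

Call:
send_rows(
  targets=[
    [0,0,0,0,0,0,30],
    [0,0,0,0,0,0,30],
    [0,0,0,0,0,0,30],
    [0,0,0,0,0,0,30],
    [0,0,0,0,0,0,30],
  ],
  grip_force=40,
)

```text
time_s: 4.08
position: [0.591, 0.147, 0.0266]
tool_rot: [[-0.116, 0.993, 0.001], [0.993, 0.116, -0.0], [-0.001, 0.001, -1.0]]
ft_force: [-4.2, -1.1, 7.0]
grip_width: 0.0337
```

```bash
python3 go.py .5905 .147 .025 96.6;python3 -c "
from h import *
save('s2','scene',(250,130,410,290),3.5)"
```

```text
t 4.08 pos [0.591  0.147  0.0266] hd 96.64 F [-4.2 -1.1  7. ] w 0.0337
row [0.001, -0.009, 0.033] [0.01, 0.004, 0.005]
```

View pics/s2.png

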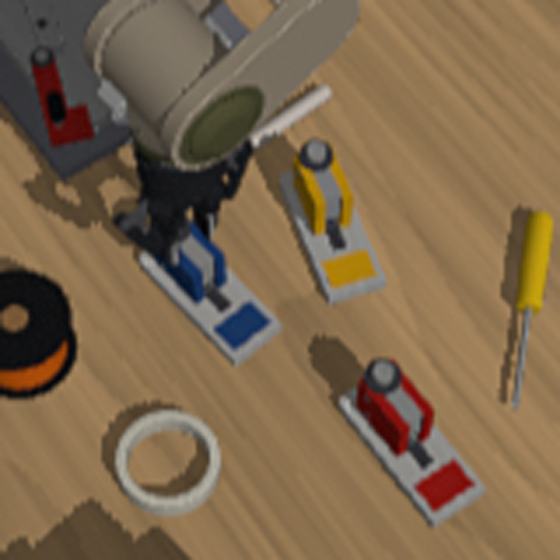

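Call:
send_rows(
  targets=[
    [0,0,-0.4,0,0,0,30],
    [0,0,-1.0,0,0,0,30],
    [0,0,-1.9,0,0,0,30],
    [0,0,-2.5,0,0,0,30],
    [0,0,-2.5,0,0,0,30],
  ],
)

```text
time_s: 4.75
position: [0.5916, 0.1473, 0.1518]
tool_rot: [[-0.116, 0.993, 0.004], [0.993, 0.116, 0.0], [-0.0, 0.004, -1.0]]
ft_force: [-0.3, -0.1, -6.5]
grip_width: 0.0332
```

```bash
python3 - <<'E'
from h import *
import pickle
st=status.observe();im,d=save('w3','wrist');pickle.dump(st,open('/tmp/w3.pkl','wb'))
print(st['position'],st['ft_force'],st['wrist_torque'],st['grip_width'])
E
```

```text
[0.59156679 0.14733907 0.1517668 ] [-0.26304224 -0.05008754 -6.52478764] [-0.10874639 -0.01689631 -0.02289479] 0.03317764636064181
```

View pics/w3.png

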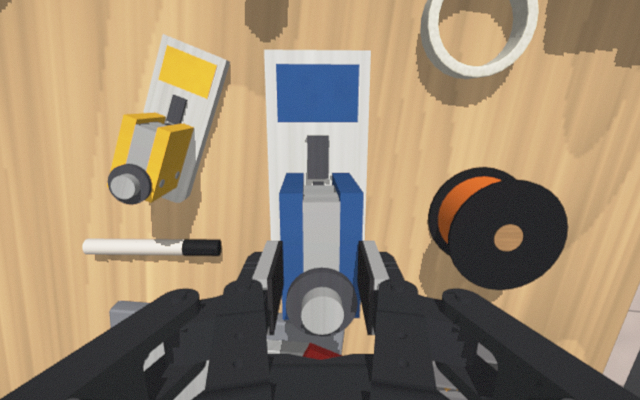

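Held level. I'll measure the die in the tool frame.

```bash
python3 - <<'E'
from h import *
z=np.load('/tmp/w3.npz');d=z['d'];M=vision.camera_model('wrist');K=np.array(M['camera_matrix']);T=np.array(M['T_tool_cam'])
v,u=np.mgrid[30:330,240:400];uv=np.c_[u.ravel(),v.ravel()];uv=uv[d[uv[:,1],uv[:,0]]>0];p=pts(K,T,d,uv)
h,b=np.histogram(p[:,2],bins=np.arange(-.07,.04,.003));print(list(zip(b.round(3),h)))
# foot top plane
zf=b[np.argmax(h*((b>0)&(b<.03)))]+.0015
s=p[abs(p[:,2]-zf)<.004];s=s[(abs(s[:,1])<.04)]
print('foot z',np.median(s[:,2]),cv2.minAreaRect((s[:,:2]*1000).astype(np.float32)),s.max(0))
e=s[s[:,0]>.03]; 
for x in(.04,.06,.08,.09):
    q=s[abs(s[:,0]-x)<.004];print(x,q[:,1].min(),q[:,1].max(),np.median(q[:,2]))
E
```

```text
[(np.float64(-0.07), np.int64(301)), (np.float64(-0.067), np.int64(356)), (np.float64(-0.064), np.int64(356)), (np.float64(-0.061), np.int64(318)), (np.float64(-0.058), np.int64(292)), (np.float64(-0.055), np.int64(1446)), (np.float64(-0.052), np.int64(480)), (np.float64(-0.049), np.int64(499)), (np.float64(-0.046), np.int64(2088)), (np.float64(-0.043), np.int64(1092)), (np.float64(-0.04), np.int64(5672)), (np.float64(-0.037), np.int64(166)), (np.float64(-0.034), np.int64(135)), (np.float64(-0.031), np.int64(123)), (np.float64(-0.028), np.int64(118)), (np.float64(-0.025), np.int64(107)), (np.float64(-0.022), np.int64(98)), (np.float64(-0.019), np.int64(124)), (np.float64(-0.016), np.int64(89)), (np.float64(-0.013), np.int64(87)), (np.float64(-0.01), np.int64(86)), (np.float64(-0.007), np.int64(78)), (np.float64(-0.004), np.int64(64)), (np.float64(-0.001), np.int64(48)), (np.float64(0.002), np.int64(58)), (np.float64(0.005), np.int64(49)), (np.float64(0.008), np.int64(1016)), (np.float64(0.011), np.int64(6209)), (np.float64(0.014), np.int64(6588)), (np.float64(0.017), np.int64(114)), (np.float64(0.02), np.int64(0)), (np.float64(0.023), np.int64(0)), (np.float64(0.026), np.int64(0)), (np.float64(0.029), np.int64(0)), (np.float64(0.032), np.int64(0)), (np.float64(0.035), np.int64(0))]Traceback (most recent call last):
  File "<stdin>", line 6, in <module>
ValueError: operands could not be broadcast together with shapes (36,) (37,)
```

```bash
python3 - <<'E'
from h import *
z=np.load('/tmp/w3.npz');d=z['d'];M=vision.camera_model('wrist');K=np.array(M['camera_matrix']);T=np.array(M['T_tool_cam'])
v,u=np.mgrid[30:330,240:400];uv=np.c_[u.ravel(),v.ravel()];uv=uv[d[uv[:,1],uv[:,0]]>0];p=pts(K,T,d,uv)
s=p[(p[:,2]>.008)&(p[:,2]<.02)&(abs(p[:,1])<.04)]
A=np.c_[s[:,:2],np.ones(len(s))];print('plane',np.linalg.lstsq(A,s[:,2],rcond=None)[0]);print(cv2.minAreaRect((s[:,:2]*1000).astype(np.float32)),s.max(0))
for x in(.04,.06,.08,.09):
    q=s[abs(s[:,0]-x)<.004];print(x,q[:,1].min(),q[:,1].max(),np.median(q[:,2]))
t=p[(p[:,2]>-.045)&(p[:,2]<-.037)];print('block top',np.median(t[:,2]),t.min(0),t.max(0))
E
```

```text
plane [0.03362983 0.03440208 0.01186584]
((40.50651550292969, -0.047855377197265625), (106.36968231201172, 56.17030334472656), 0.02514479123055935) [0.09369728 0.02805719 0.01825503]
0.04 -0.028040042497470732 0.027941851286793763 0.013552783266881946
0.06 -0.027995603315040637 0.02798899947499403 0.013683590994379699
0.08 -0.028056660975013314 0.027750483855822815 0.014239203265670977
0.09 -0.028102873431609235 0.027993682849100986 0.015467050991821454
block top -0.039304270772543295 [-0.03230183 -0.02637405 -0.04499897] [ 0.03057529  0.03017074 -0.03700471]
```

```bash
python3 go.py .5205 -.1137 .12 90.9
```

```text
t 4.8 pos [0.5905 0.1472 0.1496] hd 96.64 F [-0.3 -1.  -7.1] w 0.0331
row [-5.021, -1.995, 0.592] [0.001, 0.001, 0.718]
```

Call:
send_rows(
  targets=[
    [-0.5,-0.2,0,0,0,0.1,30],
    [-1.3,-0.5,0,0,0,0.25,30],
    [-2.2,-0.9,0,0,0,0.4,30],
    [-3.1,-1.25,0.1,0,0,0.55,30],
    [-3.9,-1.55,0.2,0,0,0.7,30],
  ],
)

```text
time_s: 5.42
position: [0.5347, -0.0566, 0.1376]
tool_rot: [[-0.017, 1.0, -0.004], [1.0, 0.017, 0.001], [0.001, -0.004, -1.0]]
ft_force: [1.0, -0.3, -6.6]
grip_width: 0.0329
```

```bash
python3 go.py .5205 -.1137 .12 90.9
```

```text
t 5.42 pos [ 0.5347 -0.0566  0.1376] hd 90.98 F [ 1.  -0.3 -6.6] w 0.0329
row [-1.136, -0.303, 0.352] [-0.026, -0.008, 0.01]
```

Call:
send_rows(
  targets=[
    [-0.5,-0.15,0.15,0,0,0,30],
    [-0.9,-0.25,0.25,0,0,0,30],
    [-1.14,-0.3,0.35,0,0,0,30],
    [-1.14,-0.3,0.35,0,0,0,30],
    [-1.14,-0.3,0.35,0,0,0,30],
  ],
)

```text
time_s: 6.05
position: [0.5225, -0.1119, 0.1221]
tool_rot: [[-0.019, 1.0, -0.0], [1.0, 0.019, 0.001], [0.001, -0.0, -1.0]]
ft_force: [-0.4, -0.5, -6.0]
grip_width: 0.0334
```

```bash
python3 go.py .5205 -.1137 .080 90.9; python3 - <<'E'
from h import *
import pickle
st=status.observe();im,d=save('w4','wrist');pickle.dump(st,open('/tmp/w4.pkl','wb'))
E
```

```text
t 6.05 pos [ 0.5225 -0.1119  0.1221] hd 91.08 F [-0.4 -0.5 -6. ] w 0.0334
row [-0.036, -0.04, 0.842] [-0.002, -0.004, 0.022]
```

View pics/w4.png

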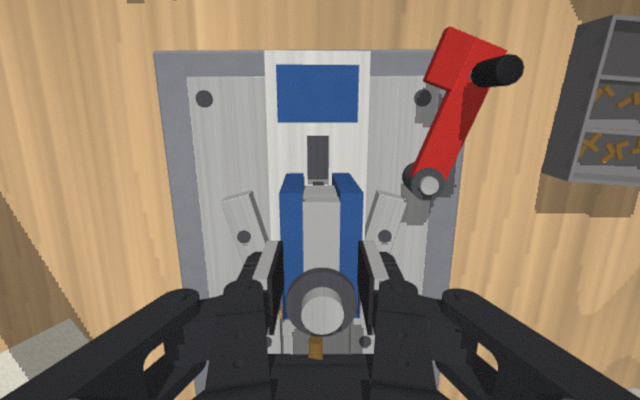

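The die is centred over the mouth (rail tips at (232,200) and (390,198), die axis at column 317). I'm lowering it.

Call:
send_rows(
  targets=[
    [-0.02,-0.02,0.3,0,0,0.02,30],
    [-0.03,-0.03,0.6,0,0,0.02,30],
    [-0.03,-0.03,0.8,0,0,0.02,30],
    [-0.03,-0.03,0.9,0,0,0.02,30],
    [-0.03,-0.03,0.94,0,0,0.02,30],
  ],
)

```text
time_s: 6.72
position: [0.5212, -0.1141, 0.0754]
tool_rot: [[-0.016, 1.0, 0.0], [1.0, 0.016, -0.0], [-0.0, 0.0, -1.0]]
ft_force: [0.0, 0.9, -6.6]
grip_width: 0.0332
```

```bash
python3 go.py .5205 -.1137 .0735 90.9
```

```text
t 6.72 pos [ 0.5212 -0.1141  0.0754] hd 90.89 F [ 0.   0.9 -6.6] w 0.0332
row [0.008, -0.013, 0.037] [0.002, 0.001, -0.001]
```

Call:
send_rows(
  targets=[
    [0,0,0.03,0,0,0,30],
    [0,0,0.05,0,0,0,30],
    [0,0,0.06,0,0,0,30],
    [0,0,0.06,0,0,0,30],
  ],
)

```text
time_s: 7.22
position: [0.5211, -0.1143, 0.0725]
tool_rot: [[-0.015, 1.0, 0.0], [1.0, 0.015, -0.0], [-0.0, 0.0, -1.0]]
ft_force: [-0.2, -1.1, -5.6]
grip_width: 0.033
```

Call:
send_rows(
  targets=[
    [0,0,0.02,0,0,0,30],
    [0,0,0.03,0,0,0,30],
    [0,0,0.04,0,0,0,30],
    [0,0,0.04,0,0,0,30],
  ],
)

```text
time_s: 7.72
position: [0.5211, -0.1144, 0.0717]
tool_rot: [[-0.015, 1.0, 0.001], [1.0, 0.015, -0.001], [-0.001, 0.001, -1.0]]
ft_force: [-5.6, 0.0, 8.7]
grip_width: 0.0331
```

Contact felt (Fz went from -6 to +9). I'm opening, then rising.

Call:
send_rows(
  targets=[
    [0,0,-0.02,0,0,0,45],
    [0,0,-0.02,0,0,0,60],
    [0,0,-0.02,0,0,0,65],
    [0,0,-0.02,0,0,0,65],
  ],
)

```text
time_s: 8.22
position: [0.521, -0.1142, 0.0713]
tool_rot: [[-0.015, 1.0, 0.0], [1.0, 0.015, 0.0], [0.0, 0.0, -1.0]]
ft_force: [0.5, -0.7, 0.3]
grip_width: 0.0655
```

Call:
send_rows(
  targets=[
    [0,0,-0.6,0,0,0,65],
    [0,0,-1.3,0,0,0,65],
    [0.5,0,-1.8,0,0,0,65],
    [1.3,0,-1.8,0,0,0,65],
    [1.6,0,-1.8,0,0,0,40],
  ],
)

```text
time_s: 8.85
position: [0.5195, -0.0327, 0.1615]
tool_rot: [[-0.017, 1.0, 0.0], [1.0, 0.017, 0.0], [0.0, 0.0, -1.0]]
ft_force: [0.8, -0.4, 0.3]
grip_width: 0.0484
```

```bash
python3 go.py .5205 -.1137 .0735 90.9; python3 - <<'E'
from h import *
import pickle
vision.get_image('top')
st=status.observe();im,d=save('w5','wrist');pickle.dump(st,open('/tmp/w5.pkl','wb'))
K,T=camT('wrist',st)
v,u=np.mgrid[40:330,200:440];uv=np.c_[u.ravel(),v.ravel()];uv=uv[d[uv[:,1],uv[:,0]]>0];p=pts(K,T,d,uv)
q=np.array([.5215,-.175]);a=np.radians(-89.1);R=np.array([[np.cos(a),np.sin(a)],[-np.sin(a),np.cos(a)]])
g=np.c_[(p[:,:2]-q)@R.T,p[:,2]]
s=g[(abs(g[:,2]-.0595)<.0045)&(abs(g[:,1])<.04)&(g[:,0]<-70)] if 0 else g[(abs(g[:,2]-.0595)<.0045)&(abs(g[:,1])<.045)&(g[:,0]<-.068)]
print(len(s),cv2.minAreaRect((s[:,:2]*1000).astype(np.float32)),s.min(0),s.max(0))
t=g[(abs(g[:,2]-.111)<.004)&(abs(g[:,1])<.04)];print('block',cv2.minAreaRect((t[:,:2]*1000).astype(np.float32)))
E
```

```text
t 8.85 pos [ 0.5195 -0.0327  0.1615] hd 90.97 F [ 0.8 -0.4  0.3] w 0.0484
row [-1.62, -0.009, 1.76] [0.001, -0.0, 0.009]
5436 ((-112.0830078125, 0.4987049102783203), (87.93498992919922, 56.16926956176758), 0.012837209738790989) [-0.15604551 -0.02758907  0.05555809] [-0.0681216   0.02859218  0.06399513]
block ((-65.90568542480469, 0.4811515808105469), (36.053497314453125, 51.10814666748047), 89.98920440673828)
```

View pics/w5.png

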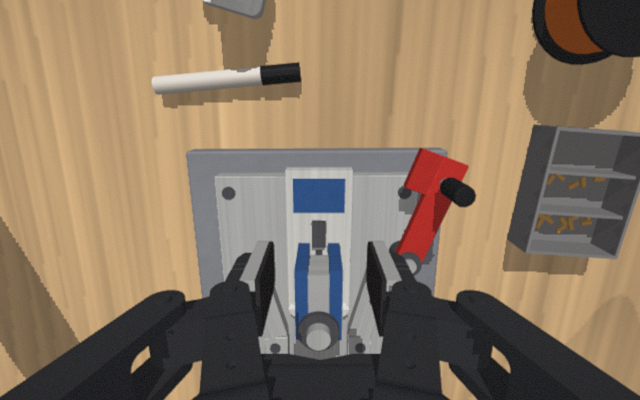

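The die lies at guides x≈-86, y≈+0.5 mm, with its yaw aligned. Next I go behind its tail, with the fingers 30 mm apart for a two-point push.

```bash
python3 go.py .5190 .012 .051 90.9;  python3 go.py .5190 .012 .151 90.9
```

```text
t 8.95 pos [ 0.5196 -0.0333  0.1612] hd 90.99 F [-0.4 -0.3 -0.2] w 0.0402
row [0.906, 0.005, 2.203] [-0.003, -0.0, 0.011]
t 8.95 pos [ 0.5196 -0.0333  0.1612] hd 90.99 F [-0.4 -0.3 -0.2] w 0.0402
row [0.906, 0.004, 0.203] [-0.003, -0.0, 0.011]
```

Call:
send_rows(
  targets=[
    [0.9,0,0,0,0,0.01,30],
    [0.9,0,0.6,0,0,0.01,30],
    [0.9,0,1.2,0,0,0.01,30],
    [0.9,0,1.8,0,0,0.01,30],
    [0.9,0,2.2,0,0,0.01,30],
  ],
)

```text
time_s: 9.57
position: [0.5188, 0.0096, 0.0497]
tool_rot: [[-0.013, 1.0, -0.002], [1.0, 0.013, 0.0], [0.0, -0.002, -1.0]]
ft_force: [0.4, -0.6, 0.2]
grip_width: 0.0299
```

```bash
python3 go.py .5190 -.004 .051 90.9;  python3 -c "
from h import *
save('w6','wrist'); save('s6','scene',(180,60,360,220),4)"
```

```text
t 9.57 pos [0.5188 0.0096 0.0497] hd 90.75 F [ 0.4 -0.6  0.2] w 0.0299
row [-0.272, 0.001, -0.027] [-0.013, -0.0, -0.019]
```

View pics/w6.png

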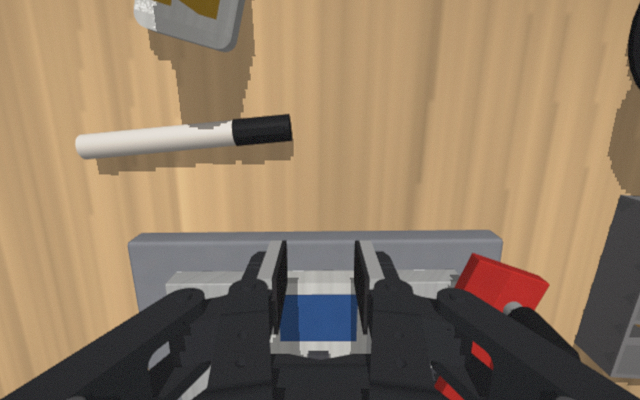

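View pics/s6.png

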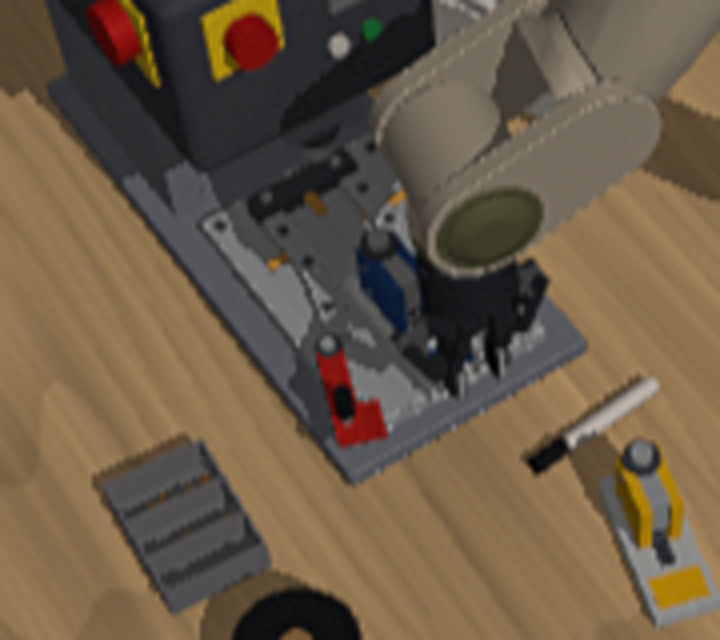

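The fingers are behind the tail (tail edge at row 272, about 25 mm ahead of the TCP row of 227). I'm starting the push.

Call:
send_rows(
  targets=[
    [-0.1,0,0,0,0,-0.02,30],
    [-0.2,0,0,0,0,-0.02,30],
    [-0.3,0,0,0,0,-0.02,30],
    [-0.4,0,0,0,0,-0.02,30],
    [-0.5,0,0,0,0,-0.02,30],
  ],
)

```text
time_s: 10.3
position: [0.5194, -0.0146, 0.0515]
tool_rot: [[-0.017, 1.0, 0.0], [1.0, 0.017, -0.0], [-0.0, 0.0, -1.0]]
ft_force: [-0.5, 1.2, -0.1]
grip_width: 0.0297
```

Call:
send_rows(
  targets=[
    [-0.1,0,0,0,0,0,30],
    [-0.2,0,0,0,0,0,30],
    [-0.3,0,0,0,0,0,30],
    [-0.4,0,0,0,0,0,30],
  ],
)

```text
time_s: 10.8
position: [0.5197, -0.0345, 0.0513]
tool_rot: [[-0.017, 1.0, -0.0], [1.0, 0.017, 0.0], [0.0, -0.0, -1.0]]
ft_force: [1.0, 0.3, -0.1]
grip_width: 0.0303
```

```bash
python3 -c "
from h import *
print(status.observe()['ft_force'])
save('w7','wrist',(200,200,440,400),3.3); save('s7','scene',(180,60,360,220),4)"
```

```text
[ 0.98162719  0.34995928 -0.14719411]
```

View pics/w7.png

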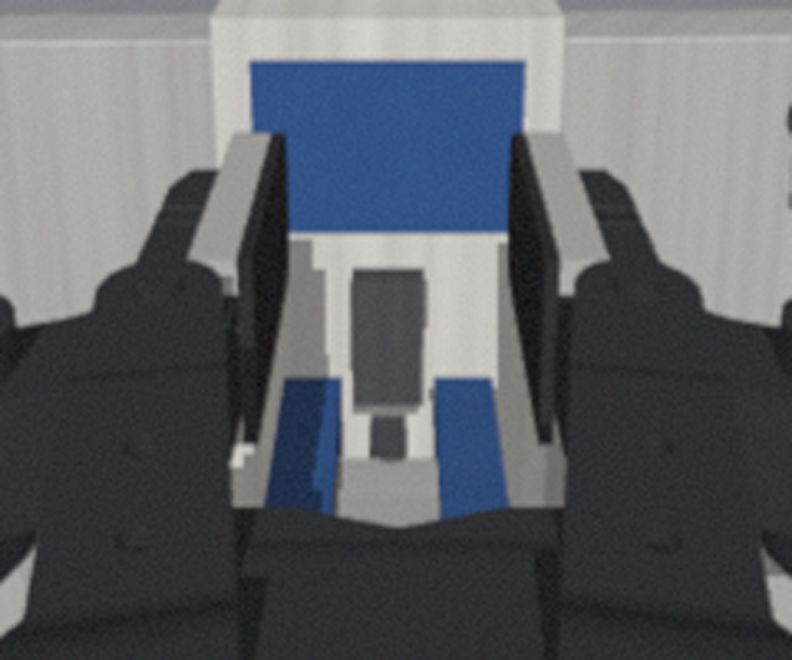

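View pics/s7.png

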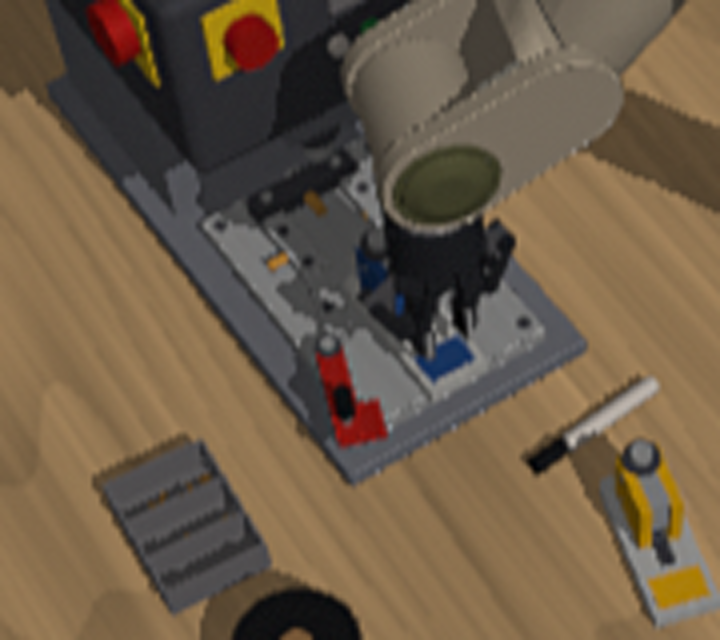

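No contact force: with the jaws at 30 mm the fingertips stand higher and passed over the foot without touching it. I'm backing out, closing the fingers fully and going lower.

Call:
send_rows(
  targets=[
    [0,0,-0.2,0,0,0,30],
    [0.5,0,-0.2,0,0,0,30],
    [0.95,0,-0.2,0,0,0,20],
    [0.95,0,-0.2,0,0,0,0],
    [0.95,0,-0.2,0,0,0,0],
  ],
  grip_force=20,
)

```text
time_s: 11.52
position: [0.5192, 0.0129, 0.0617]
tool_rot: [[-0.017, 1.0, 0.001], [1.0, 0.017, -0.0], [-0.0, 0.001, -1.0]]
ft_force: [0.6, -1.4, 0.8]
grip_width: -0.0002
```

```bash
python3 go.py .5190 .012 .052 90.9; python3 - <<'E'
from h import *
st=status.observe();im,d=save('w8','wrist')
K,T=camT('wrist',st)
v,u=np.mgrid[200:398,200:440];uv=np.c_[u.ravel(),v.ravel()];uv=uv[d[uv[:,1],uv[:,0]]>0];p=pts(K,T,d,uv)
q=np.array([.5215,-.175]);a=np.radians(-89.1);R=np.array([[np.cos(a),np.sin(a)],[-np.sin(a),np.cos(a)]])
g=np.c_[(p[:,:2]-q)@R.T,p[:,2]]
s=g[(abs(g[:,2]-.0595)<.004)&(abs(g[:,1])<.045)&(g[:,0]<-.1)]
print(len(s),s.min(0),s.max(0))
E
```

```text
t 11.53 pos [0.5192 0.0129 0.0617] hd 90.97 F [ 0.6 -1.4  0.8] w -0.0002
row [-0.018, -0.004, 0.194] [0.004, 0.002, 0.009]
488 [-0.15641684 -0.02770932  0.05552935] [-0.10059393  0.02819696  0.06349611]
```

View pics/w8.png

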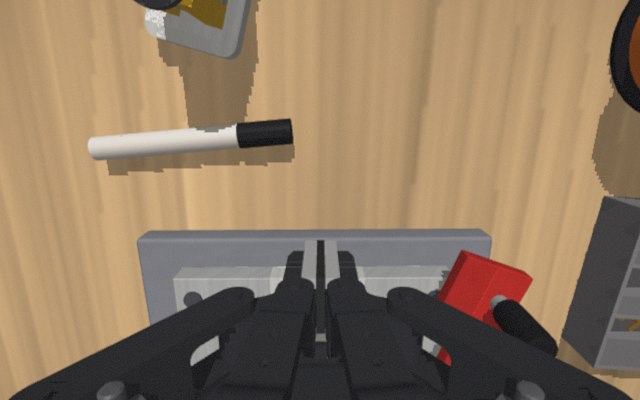

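The die has not moved (tail at -156 mm). Lowering and pushing with the closed fingers.

Call:
send_rows(
  targets=[
    [0,0,0.1,0,0,0.01,0],
    [0,0,0.2,0,0,0.01,0],
    [-0.1,0,0.2,0,0,0.01,0],
    [-0.2,0,0.2,0,0,0.01,0],
    [-0.3,0,0.2,0,0,0.01,0],
  ],
)

```text
time_s: 12.2
position: [0.5193, -0.0022, 0.0514]
tool_rot: [[-0.015, 1.0, 0.0], [1.0, 0.015, -0.0], [-0.0, 0.0, -1.0]]
ft_force: [-0.1, -0.4, 0.2]
grip_width: -0.0
```

Call:
send_rows(
  targets=[
    [-0.08,0,0,0,0,0,0],
    [-0.16,0,0,0,0,0,0],
    [-0.24,0,0,0,0,0,0],
  ],
)

```text
time_s: 12.58
position: [0.5194, -0.014, 0.0514]
tool_rot: [[-0.015, 1.0, 0.0], [1.0, 0.015, -0.0], [-0.0, 0.0, -1.0]]
ft_force: [-1.1, -0.3, 0.0]
grip_width: -0.0005
```

Call:
send_rows(
  targets=[
    [-0.06,0,0,0,0,0,0],
    [-0.12,0,0,0,0,0,0],
    [-0.18,0,0,0,0,0,0],
  ],
)

```text
time_s: 12.95
position: [0.5195, -0.0229, 0.0513]
tool_rot: [[-0.015, 1.0, 0.0], [1.0, 0.015, 0.0], [-0.0, 0.0, -1.0]]
ft_force: [-0.7, 0.1, -0.2]
grip_width: -0.0001
```

```bash
python3 -c "
from h import *
save('w9','wrist',(200,200,440,400),3.3); save('s9','scene',(180,60,360,220),4);print(status.observe()['ft_force'])"
```

```text
[-0.07109561 -0.24488103  0.6071794 ]
```

View pics/w9.png

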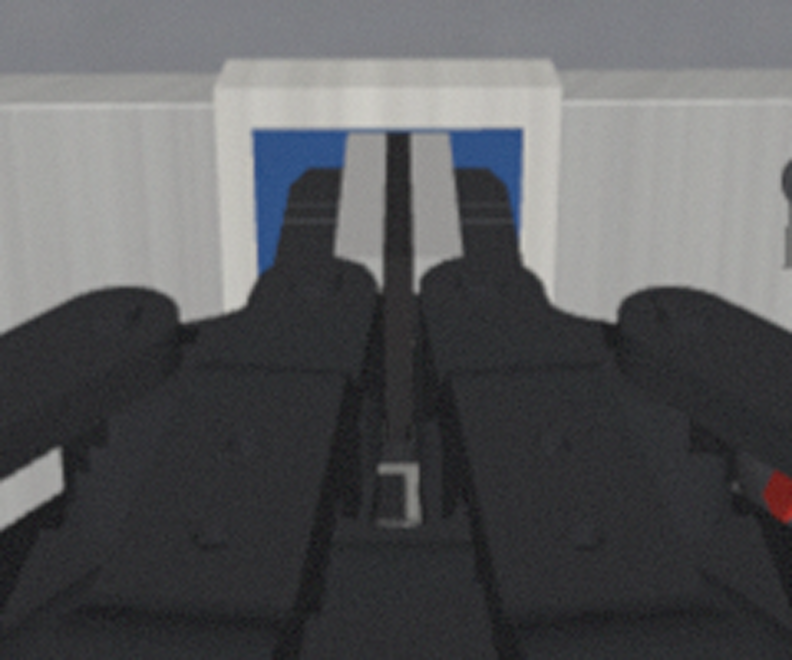

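View pics/s9.png

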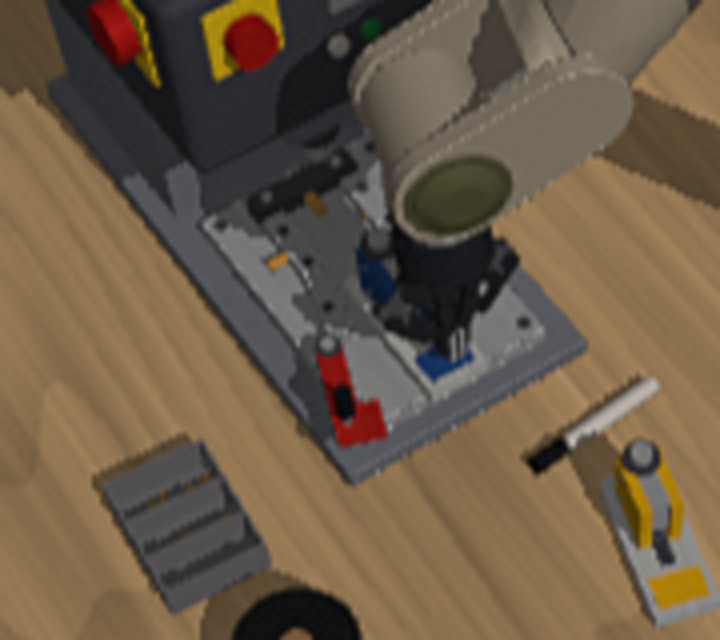

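The fingers still overlap the foot without force, so the tips are not where I assumed. I'll measure them in the depth image.

```bash
python3 - <<'E'
from h import *
z=np.load('/tmp/w9.npz');d=z['d'];M=vision.camera_model('wrist');K=np.array(M['camera_matrix']);T=np.array(M['T_tool_cam'])
for u,v in[(308,228),(308,241),(308,250),(308,262),(308,275),(333,241),(333,262),(320,222),(280,300),(290,254),(290,275),(295,290)]:print(u,v,pts(K,T,d,(u,v)).round(4),d[v,u])
print(status.observe()['position'],status.observe()['tool_rot'])
z=np.load('/tmp/w8.npz');d=z['d']
for u,v in[(308,235),(308,245),(308,255),(308,275)]:print(u,v,pts(K,T,d,(u,v)).round(4))
E
```

```text
308 228 [[ 0.0027 -0.005  -0.0069]] 0.18390305
308 241 [[ 0.0101 -0.0038 -0.0422]] 0.1479106
308 250 [[ 0.0105 -0.0034 -0.0523]] 0.13807753
308 262 [[ 0.01   -0.0031 -0.062 ]] 0.12890401
308 275 [[ 0.0103 -0.0028 -0.0724]] 0.11874476
333 241 [[ 0.0101  0.0069 -0.0422]] 0.14786528
333 262 [[ 0.0103  0.0062 -0.0627]] 0.12815173
320 222 [[ 0.0037  0.0014 -0.0001]] 0.1901302
280 300 [[ 0.0113 -0.0104 -0.0897]] 0.10187591
290 254 [[ 0.0062 -0.0112 -0.0467]] 0.1446529
290 275 [[ 0.0056 -0.0098 -0.0639]] 0.12825122
295 290 [[ 0.0112 -0.0064 -0.0838]] 0.10759411
[ 0.51954229 -0.02296462  0.05132466] [[-1.51237892e-02  9.99885627e-01  5.42119778e-05]
 [ 9.99885628e-01  1.51237920e-02 -5.25822328e-05]
 [-5.33961095e-05  5.34105348e-05 -9.99999997e-01]]
308 235 [[-0.0201 -0.0068  0.0402]]
308 245 [[ 0.0102 -0.0036 -0.0466]]
308 255 [[ 0.0104 -0.0033 -0.0567]]
308 275 [[ 0.0104 -0.0028 -0.0727]]
```

```bash
python3 - <<'E'
from h import *
z=np.load('/tmp/s9.npz');d=z['d'];K,T=camT('scene')
a=cv2.resize(z['im'][115:175,260:330],None,fx=9,fy=9,interpolation=cv2.INTER_NEAREST);cv2.imwrite('pics/s9z.png',a[:,:,::-1])
for u in(290,292,294,296):
    for v in range(136,152,2):print(u,v,pts(K,T,d,(u,v))[0].round(3))
z=np.load('/tmp/w3.npz');d=z['d'];M=vision.camera_model('wrist');K=np.array(M['camera_matrix']);T=np.array(M['T_tool_cam'])
for u,v in[(279,246),(275,255),(268,270),(262,290),(281,242),(284,250)]:print(u,v,pts(K,T,d,(u,v)).round(4))
E
```

```text
290 136 [ 0.534 -0.006  0.176]
290 138 [ 0.536 -0.005  0.168]
290 140 [ 0.536 -0.006  0.156]
290 142 [ 0.533 -0.012  0.139]
290 144 [ 0.532 -0.016  0.122]
290 146 [ 0.532 -0.017  0.11 ]
290 148 [ 0.533 -0.016  0.101]
290 150 [ 0.523 -0.036  0.06 ]
292 136 [ 0.528 -0.005  0.173]
292 138 [ 0.529 -0.004  0.164]
292 140 [ 0.526 -0.01   0.145]
292 142 [ 0.527 -0.009  0.137]
292 144 [ 0.527 -0.011  0.124]
292 146 [ 0.526 -0.015  0.108]
292 148 [ 0.527 -0.013  0.101]
292 150 [ 0.516 -0.035  0.056]
294 136 [ 0.517 -0.013  0.156]
294 138 [ 0.518 -0.012  0.147]
294 140 [ 0.517 -0.014  0.134]
294 142 [ 0.518 -0.014  0.124]
294 144 [ 0.521 -0.01   0.121]
294 146 [ 0.519 -0.013  0.105]
294 148 [ 0.523 -0.008  0.102]
294 150 [ 0.511 -0.031  0.057]
296 136 [ 0.515 -0.002  0.166]
296 138 [ 0.512 -0.01   0.145]
296 140 [ 0.514 -0.008  0.139]
296 142 [ 0.509 -0.017  0.115]
296 144 [ 0.51  -0.016  0.105]
296 146 [ 0.508 -0.02   0.089]
296 148 [ 0.501 -0.034  0.057]
296 150 [ 0.506 -0.026  0.058]
279 246 [[ 0.0103 -0.0156 -0.0478]]
275 255 [[ 0.0102 -0.0161 -0.0564]]
268 270 [[ 0.0101 -0.0171 -0.0684]]
262 290 [[ 0.0113 -0.0167 -0.0841]]
281 242 [[ 0.0101 -0.0152 -0.0432]]
284 250 [[ 0.0051 -0.0144 -0.0404]]
```

View pics/s9z.png

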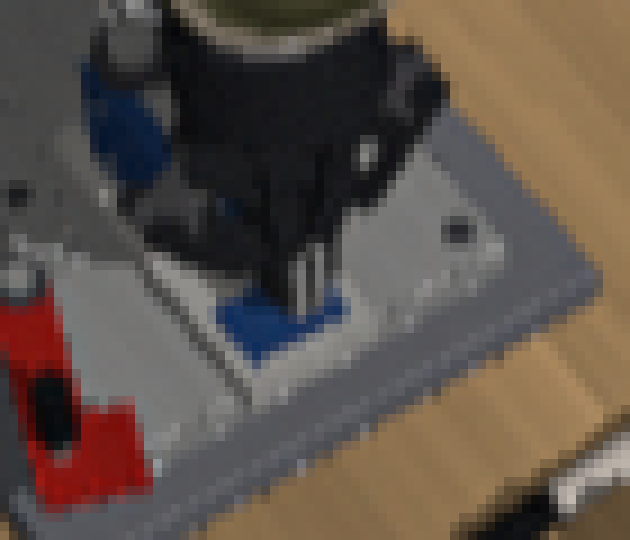

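```bash
python3 - <<'E'
from h import *
M=vision.camera_model('wrist');K=np.array(M['camera_matrix']);T=np.array(M['T_tool_cam'])
for n in('w0','w1','w3','w4','w5','w6','w9'):
    d=np.load(f'/tmp/{n}.npz')['d']
    v,u=np.mgrid[200:330,180:320];p=pts(K,T,d,np.c_[u.ravel(),v.ravel()])
    s=p[(abs(p[:,0]-.0102)<.0007)&(p[:,2]<-.01)&(p[:,2]>-.07)]
    print(n,len(s),s[:,2].max() if len(s) else None, np.sort(s[:,2])[-8:].round(4))
E
```

```text
w0 362 -0.05345759063443695 [-0.0542 -0.0541 -0.054  -0.0538 -0.0537 -0.0537 -0.0535 -0.0535]
w1 443 -0.04810430335592966 [-0.0493 -0.0493 -0.0492 -0.0491 -0.049  -0.0488 -0.0482 -0.0481]
w3 667 -0.03755324140561375 [-0.0385 -0.0384 -0.0383 -0.0383 -0.0382 -0.0381 -0.0378 -0.0376]
w4 662 -0.03786786503202069 [-0.0383 -0.0383 -0.0383 -0.0383 -0.0382 -0.0381 -0.038  -0.0379]
w5 530 -0.04234898631882003 [-0.0431 -0.043  -0.0429 -0.0429 -0.0429 -0.0425 -0.0424 -0.0423]
w6 537 -0.04127506934184452 [-0.0423 -0.0422 -0.0421 -0.042  -0.0419 -0.0419 -0.0418 -0.0413]
w9 512 -0.039939439088769485 [-0.0407 -0.0405 -0.0403 -0.0402 -0.0402 -0.0402 -0.0401 -0.0399]
```

All frames agree (and so does the scene camera): the real fingertips are about 40 mm above the reported TCP (closed 40, open 53). So the earlier grasp held only at the block's very top, and these pushes passed above the foot. From here I use tip z = reported z + 0.041.

Call:
send_rows(
  targets=[
    [0,0,-0.1,0,0,0,0],
    [0.4,0,-0.1,0,0,0,20],
    [0.75,0,-0.1,0,0,0,20],
    [0.75,0,0,0,0,0,20],
    [0.75,0,0.4,0,0,0,20],
  ],
)

```text
time_s: 13.68
position: [0.5197, 0.0146, 0.0316]
tool_rot: [[-0.016, 1.0, 0.002], [1.0, 0.016, -0.001], [-0.001, 0.002, -1.0]]
ft_force: [-0.5, 0.2, 0.1]
grip_width: 0.0199
```

```bash
python3 go.py .5190 .014 .011 90.9; python3 - <<'E'
from h import *
im,d=save('w10','wrist')
K,T=camT('wrist')
for v in range(225,300,6):print(v,[pts(K,T,d,(u,v))[0].round(3).tolist() for u in(240,400)])
E
```

```text
t 13.68 pos [0.5197 0.0146 0.0316] hd 90.92 F [-0.5  0.2  0.1] w 0.0199
row [-0.012, -0.014, 0.412] [0.016, 0.005, 0.003]
225 [[0.467, 0.004, -0.003], [0.571, 0.006, -0.002]]
231 [[0.467, -0.0, -0.004], [0.572, 0.001, -0.004]]
237 [[0.467, -0.004, -0.004], [0.572, -0.003, -0.004]]
243 [[0.466, -0.009, -0.004], [0.572, -0.007, -0.004]]
249 [[0.466, -0.013, -0.003], [0.569, -0.005, 0.01]]
255 [[0.471, -0.008, 0.016], [0.568, -0.006, 0.018]]
261 [[0.473, -0.009, 0.023], [0.566, -0.006, 0.024]]
267 [[0.473, -0.011, 0.025], [0.566, -0.01, 0.025]]
273 [[0.473, -0.015, 0.026], [0.567, -0.014, 0.024]]
279 [[0.473, -0.019, 0.025], [0.567, -0.018, 0.025]]
285 [[0.472, -0.023, 0.026], [0.568, -0.022, 0.024]]
291 [[0.472, -0.028, 0.024], [0.567, -0.025, 0.025]]
297 [[0.493, 0.021, 0.109], [0.545, 0.022, 0.109]]
```

View pics/w10.png

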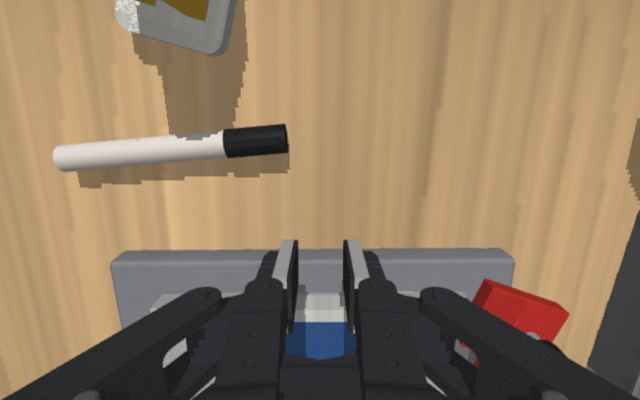

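Call:
send_rows(
  targets=[
    [0,-0.01,0.2,0,0,0,20],
    [0,-0.01,0.41,0,0,0,20],
    [-0.1,-0.01,0.41,0,0,0,20],
    [-0.2,-0.01,0.41,0,0,0,20],
    [-0.3,-0.01,0.41,0,0,0,20],
  ],
)

```text
time_s: 14.35
position: [0.5189, -0.0008, 0.0112]
tool_rot: [[-0.015, 1.0, 0.001], [1.0, 0.015, -0.0], [-0.0, 0.001, -1.0]]
ft_force: [-1.1, 0.2, -0.2]
grip_width: 0.0203
```

Call:
send_rows(
  targets=[
    [-0.06,0,0,0,0,0,20],
    [-0.12,0,0,0,0,0,20],
    [-0.18,0,0,0,0,0,20],
  ],
)

```text
time_s: 14.72
position: [0.5188, -0.009, 0.0109]
tool_rot: [[-0.015, 1.0, 0.0], [1.0, 0.015, 0.001], [0.001, 0.0, -1.0]]
ft_force: [0.5, 3.3, 1.7]
grip_width: 0.0199
```

Call:
send_rows(
  targets=[
    [-0.06,0,0,0,0,0,20],
    [-0.12,0,0,0,0,0,20],
    [-0.18,0,0,0,0,0,20],
  ],
)

```text
time_s: 15.1
position: [0.5189, -0.0182, 0.0109]
tool_rot: [[-0.015, 1.0, 0.0], [1.0, 0.015, 0.0], [0.0, 0.0, -1.0]]
ft_force: [-0.6, 3.5, 3.1]
grip_width: 0.0202
```

```bash
python3 go.py .5190 -.02 .011 90.9; python3 - <<'E'
from h import *
im,d=save('w11','wrist');save('s11','scene',(180,60,360,220),4)
E
```

```text
t 15.1 pos [ 0.5189 -0.0182  0.0109] hd 90.88 F [-0.6  3.5  3.1] w 0.0202
row [-0.035, 0.001, -0.002] [0.0, -0.002, -0.002]
```

View pics/w11.png

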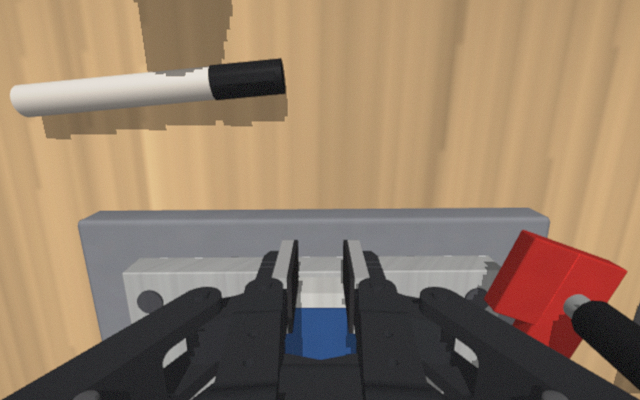

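View pics/s11.png

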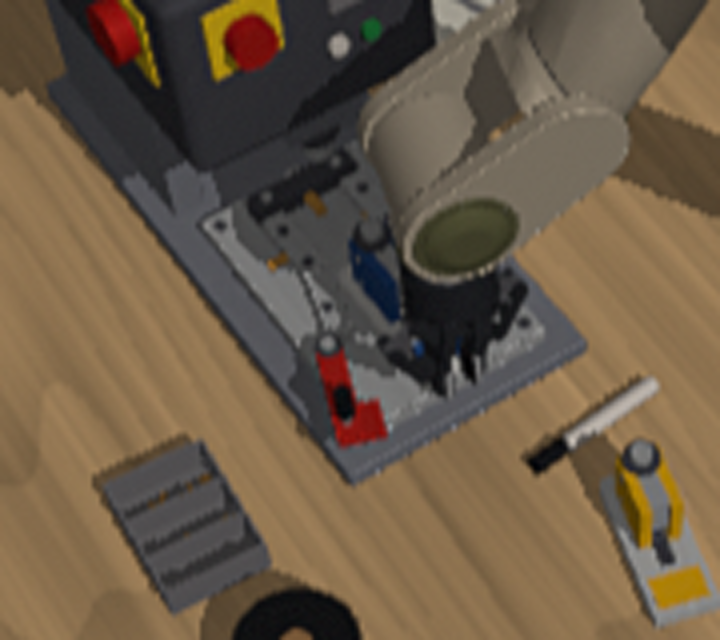

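Contact at y≈-0.008 and a 3.4 N push; the die is sliding. Continuing gently into the parallel section.

Call:
send_rows(
  targets=[
    [-0.06,0,0,0,0,0,20],
    [-0.12,0,0,0,0,0,20],
    [-0.18,0,0,0,0,0,20],
  ],
)

```text
time_s: 15.58
position: [0.5191, -0.0274, 0.0109]
tool_rot: [[-0.015, 1.0, 0.0], [1.0, 0.015, 0.0], [0.0, 0.0, -1.0]]
ft_force: [-0.4, 3.6, 2.7]
grip_width: 0.02
```

Call:
send_rows(
  targets=[
    [-0.05,0,0,0,0,0,20],
    [-0.1,0,0,0,0,0,20],
    [-0.15,0,0,0,0,0,20],
  ],
)

```text
time_s: 15.95
position: [0.5192, -0.0349, 0.0108]
tool_rot: [[-0.015, 1.0, -0.0], [1.0, 0.015, 0.0], [0.0, -0.0, -1.0]]
ft_force: [0.1, 4.3, 2.1]
grip_width: 0.0201
```

Call:
send_rows(
  targets=[
    [-0.05,0,0,0,0,0,20],
    [-0.1,0,0,0,0,0,20],
    [-0.15,0,0,0,0,0,20],
  ],
)

```text
time_s: 16.32
position: [0.5193, -0.0424, 0.0108]
tool_rot: [[-0.015, 1.0, -0.0], [1.0, 0.015, 0.0], [0.0, -0.0, -1.0]]
ft_force: [0.2, 4.1, 2.5]
grip_width: 0.0203
```

Call:
send_rows(
  targets=[
    [-0.05,0,0,0,0,0,20],
    [-0.1,0,0,0,0,0,20],
    [-0.15,0,0,0,0,0,20],
    [-0.2,0,0,0,0,0,20],
  ],
)

```text
time_s: 16.82
position: [0.5194, -0.0524, 0.0108]
tool_rot: [[-0.015, 1.0, -0.0], [1.0, 0.015, 0.0], [0.0, -0.0, -1.0]]
ft_force: [-0.8, 3.8, 3.4]
grip_width: 0.0201
```

Call:
send_rows(
  targets=[
    [-0.03,0,0,0,0,0,20],
    [-0.06,0,0,0,0,0,20],
    [-0.09,0,0,0,0,0,20],
  ],
)

```text
time_s: 17.2
position: [0.5195, -0.0568, 0.0108]
tool_rot: [[-0.015, 1.0, -0.0], [1.0, 0.015, 0.0], [0.0, -0.0, -1.0]]
ft_force: [0.7, 4.4, 3.1]
grip_width: 0.0201
```

Call:
send_rows(
  targets=[
    [-0.03,0,0,0,0,0,20],
    [-0.06,0,0,0,0,0,20],
    [-0.09,0,0,0,0,0,20],
  ],
)

```text
time_s: 17.58
position: [0.5196, -0.0613, 0.0108]
tool_rot: [[-0.015, 1.0, -0.0], [1.0, 0.015, 0.0], [0.0, -0.0, -1.0]]
ft_force: [1.1, 4.5, 3.5]
grip_width: 0.0197
```

Call:
send_rows(
  targets=[
    [-0.03,0,0,0,0,0,20],
    [-0.06,0,0,0,0,0,20],
    [-0.09,0,0,0,0,0,20],
  ],
)

```text
time_s: 17.95
position: [0.5193, -0.065, 0.0108]
tool_rot: [[-0.015, 1.0, -0.001], [1.0, 0.015, 0.002], [0.002, -0.001, -1.0]]
ft_force: [-0.7, 10.5, 5.2]
grip_width: 0.0201
```

The balls are engaged (10.5 N). Finer steps now.

Call:
send_rows(
  targets=[
    [-0.02,0,0,0,0,0,20],
    [-0.04,0,0,0,0,0,20],
  ],
)

```text
time_s: 18.2
position: [0.5193, -0.0666, 0.0108]
tool_rot: [[-0.015, 1.0, -0.001], [1.0, 0.015, 0.002], [0.002, -0.001, -1.0]]
ft_force: [-0.8, 10.3, 4.9]
grip_width: 0.0201
```

Call:
send_rows(
  targets=[
    [-0.02,0,0,0,0,0,20],
    [-0.04,0,0,0,0,0,20],
  ],
)

```text
time_s: 18.45
position: [0.5193, -0.0688, 0.0108]
tool_rot: [[-0.015, 1.0, -0.001], [1.0, 0.015, 0.002], [0.002, -0.001, -1.0]]
ft_force: [-0.4, 9.0, 3.8]
grip_width: 0.0205
```

Call:
send_rows(
  targets=[
    [-0.02,0,0,0,0,0,20],
    [-0.04,0,0,0,0,0,20],
  ],
)

```text
time_s: 18.7
position: [0.5194, -0.071, 0.0108]
tool_rot: [[-0.015, 1.0, -0.001], [1.0, 0.015, 0.001], [0.001, -0.001, -1.0]]
ft_force: [-2.0, 7.7, 4.1]
grip_width: 0.0199
```

Call:
send_rows(
  targets=[
    [-0.02,0,0,0,0,0,20],
    [-0.04,0,0,0,0,0,20],
  ],
)

```text
time_s: 18.95
position: [0.5194, -0.073, 0.0108]
tool_rot: [[-0.015, 1.0, -0.001], [1.0, 0.015, 0.001], [0.001, -0.001, -1.0]]
ft_force: [-1.0, 8.4, 3.8]
grip_width: 0.0203
```

Call:
send_rows(
  targets=[
    [-0.02,0,0,0,0,0,20],
    [-0.04,0,0,0,0,0,20],
  ],
)

```text
time_s: 19.2
position: [0.5195, -0.075, 0.0108]
tool_rot: [[-0.015, 1.0, -0.001], [1.0, 0.015, 0.001], [0.001, -0.001, -1.0]]
ft_force: [-1.1, 7.7, 4.1]
grip_width: 0.0199
```

Call:
send_rows(
  targets=[
    [-0.02,0,0,0,0,0,20],
    [-0.04,0,0,0,0,0,20],
  ],
)

```text
time_s: 19.45
position: [0.5195, -0.077, 0.0108]
tool_rot: [[-0.015, 1.0, -0.001], [1.0, 0.015, 0.001], [0.001, -0.001, -1.0]]
ft_force: [0.4, 7.6, 3.4]
grip_width: 0.0199
```

Call:
send_rows(
  targets=[
    [-0.02,0,0,0,0,0,20],
  ],
)

```text
time_s: 19.58
position: [0.5195, -0.078, 0.0108]
tool_rot: [[-0.015, 1.0, -0.001], [1.0, 0.015, 0.001], [0.001, -0.001, -1.0]]
ft_force: [0.1, 8.5, 3.6]
grip_width: 0.0199
```

Call:
send_rows(
  targets=[
    [-0.02,0,0,0,0,0,20],
  ],
)

```text
time_s: 19.7
position: [0.5195, -0.079, 0.0108]
tool_rot: [[-0.015, 1.0, -0.001], [1.0, 0.015, 0.001], [0.001, -0.001, -1.0]]
ft_force: [-0.5, 8.4, 4.5]
grip_width: 0.0202
```

Call:
send_rows(
  targets=[
    [-0.02,0,0,0,0,0,20],
  ],
)

```text
time_s: 19.82
position: [0.5195, -0.08, 0.0108]
tool_rot: [[-0.015, 1.0, -0.001], [1.0, 0.015, 0.001], [0.001, -0.001, -1.0]]
ft_force: [-0.5, 8.4, 3.3]
grip_width: 0.0202
```

Call:
send_rows(
  targets=[
    [-0.015,0,0,0,0,0,20],
  ],
)

```text
time_s: 19.95
position: [0.5195, -0.0808, 0.0108]
tool_rot: [[-0.015, 1.0, -0.001], [1.0, 0.015, 0.001], [0.001, -0.001, -1.0]]
ft_force: [0.0, 7.3, 4.9]
grip_width: 0.0201
```

Call:
send_rows(
  targets=[
    [-0.015,0,0,0,0,0,20],
  ],
)

```text
time_s: 20.08
position: [0.5195, -0.0815, 0.0108]
tool_rot: [[-0.015, 1.0, -0.001], [1.0, 0.015, 0.001], [0.001, -0.001, -1.0]]
ft_force: [-0.5, 8.7, 3.3]
grip_width: 0.0198
```

Call:
send_rows(
  targets=[
    [-0.015,0,0,0,0,0,20],
  ],
)

```text
time_s: 20.2
position: [0.5196, -0.0822, 0.0108]
tool_rot: [[-0.015, 1.0, -0.001], [1.0, 0.015, 0.001], [0.001, -0.001, -1.0]]
ft_force: [-1.1, 8.0, 3.5]
grip_width: 0.0202
```

Call:
send_rows(
  targets=[
    [-0.015,0,0,0,0,0,20],
  ],
)

```text
time_s: 20.32
position: [0.5196, -0.083, 0.0108]
tool_rot: [[-0.015, 1.0, -0.001], [1.0, 0.015, 0.001], [0.001, -0.001, -1.0]]
ft_force: [-0.1, 8.7, 3.9]
grip_width: 0.0198
```

Call:
send_rows(
  targets=[
    [-0.015,0,0,0,0,0,20],
  ],
)

```text
time_s: 20.45
position: [0.5196, -0.0838, 0.0108]
tool_rot: [[-0.015, 1.0, -0.001], [1.0, 0.015, 0.001], [0.001, -0.001, -1.0]]
ft_force: [-0.8, 7.9, 3.9]
grip_width: 0.0201
```

Call:
send_rows(
  targets=[
    [-0.015,0,0,0,0,0,20],
  ],
)

```text
time_s: 20.58
position: [0.5196, -0.0845, 0.0108]
tool_rot: [[-0.015, 1.0, -0.001], [1.0, 0.015, 0.001], [0.001, -0.001, -1.0]]
ft_force: [-0.2, 8.4, 3.5]
grip_width: 0.0203
```

Call:
send_rows(
  targets=[
    [-0.02,0,0,0,0,0,20],
  ],
)

```text
time_s: 20.7
position: [0.5196, -0.0855, 0.0108]
tool_rot: [[-0.015, 1.0, -0.001], [1.0, 0.015, 0.001], [0.001, -0.001, -1.0]]
ft_force: [0.1, 8.8, 3.9]
grip_width: 0.0202
```

Call:
send_rows(
  targets=[
    [-0.015,0,0,0,0,0,20],
  ],
)

```text
time_s: 20.82
position: [0.5196, -0.0862, 0.0108]
tool_rot: [[-0.015, 1.0, -0.001], [1.0, 0.015, 0.001], [0.001, -0.001, -1.0]]
ft_force: [-0.3, 7.6, 3.3]
grip_width: 0.0201
```

Call:
send_rows(
  targets=[
    [-0.02,0,0,0,0,0,20],
  ],
)

```text
time_s: 20.95
position: [0.5195, -0.0865, 0.0108]
tool_rot: [[-0.015, 1.0, -0.001], [1.0, 0.015, 0.003], [0.003, -0.001, -1.0]]
ft_force: [0.3, 14.8, 5.1]
grip_width: 0.0202
```

Call:
send_rows(
  targets=[
    [-0.015,0,0,0,0,0,20],
  ],
)

```text
time_s: 21.08
position: [0.5196, -0.0865, 0.0108]
tool_rot: [[-0.015, 1.0, -0.001], [1.0, 0.015, 0.004], [0.004, -0.001, -1.0]]
ft_force: [0.9, 18.6, 6.1]
grip_width: 0.0199
```

Stop found: position is stuck at y=-0.0865 while the force rises from 8 to 18.6 N (about 10 N on the stop). I'm easing back and looking.

Call:
send_rows(
  targets=[
    [-0.005,0,0,0,0,0,20],
    [-0.005,0,0,0,0,0,20],
  ],
)

```text
time_s: 21.32
position: [0.5195, -0.0865, 0.0108]
tool_rot: [[-0.015, 1.0, -0.001], [1.0, 0.015, 0.004], [0.004, -0.001, -1.0]]
ft_force: [0.5, 18.1, 5.8]
grip_width: 0.02
```

Call:
send_rows(
  targets=[
    [0.1,0,0,0,0,0,20],
    [0.4,0,0,0,0,0,20],
    [0.4,0,-0.8,0,0,0,20],
    [0.4,0,-1.8,0,0,0,20],
    [0.4,0,-2.6,0,0,0,20],
  ],
)

```text
time_s: 21.95
position: [0.5198, -0.0687, 0.1426]
tool_rot: [[-0.015, 1.0, 0.001], [1.0, 0.015, -0.001], [-0.001, 0.001, -1.0]]
ft_force: [-0.0, 0.5, 0.5]
grip_width: 0.0201
```

```bash
python3 - <<'E'
from h import *
import pickle
vision.get_image('top')
st=status.observe();im,d=save('w12','wrist');pickle.dump(st,open('/tmp/w12.pkl','wb'));print(st['position'],st['ft_force'])
K,T=camT('wrist',st)
v,u=np.mgrid[60:398,100:540];uv=np.c_[u.ravel(),v.ravel()];uv=uv[d[uv[:,1],uv[:,0]]>0];p=pts(K,T,d,uv)
q=np.array([.5215,-.175]);a=np.radians(-89.1);R=np.array([[np.cos(a),np.sin(a)],[-np.sin(a),np.cos(a)]])
g=np.c_[(p[:,:2]-q)@R.T,p[:,2]]
s=g[(abs(g[:,2]-.0595)<.004)&(abs(g[:,1])<.035)&(g[:,0]<-.03)]
print(len(s),cv2.minAreaRect((s[:,:2]*1000).astype(np.float32)),s.min(0),s.max(0))
t=g[(g[:,2]>.105)&(g[:,2]<.1165)&(g[:,1]>.05)&(g[:,0]<-.05)];print('knobtop',len(t),t.mean(0) if len(t) else 0)
E
```

```text
[ 0.5218393  -0.06942009  0.14746757] [ 1.95456359 -0.39143659  4.93540068]
2736 ((-53.54939270019531, -0.1804351806640625), (55.2574462890625, 47.15379333496094), 89.63228607177734) [-0.07729461 -0.02775759  0.0555043 ] [-0.03002085  0.02751909  0.06349891]
knobtop 547 [-0.1473723   0.10085863  0.10996525]
```

View pics/w12.png

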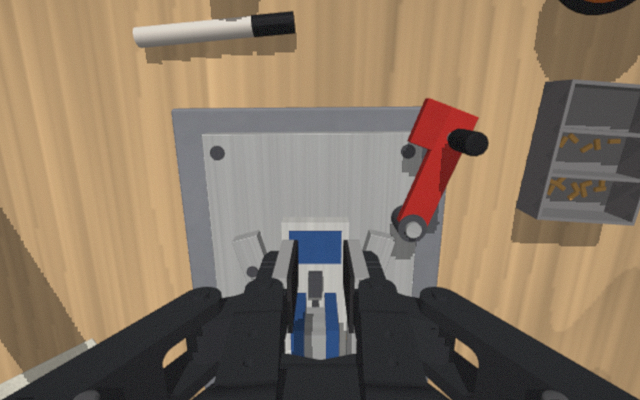

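The die is home: its tail is at guides x≈-77, so its centre is at ≈-7 mm and it is straight. The clamp's knob top is near (478,143) and its pivot near (413,230). Measuring these.

```bash
python3 - <<'E'
from h import *
import pickle
st=pickle.load(open('/tmp/w12.pkl','rb'));K,T=camT('wrist',st);z=np.load('/tmp/w12.npz');d=z['d'];im=z['im']
a=cv2.resize(im[85:255,370:510],None,fx=4.5,fy=4.5,interpolation=cv2.INTER_CUBIC)
cv2.imwrite('pics/w12k.png',a[:590,:,::-1][:, :])
v,u=np.mgrid[115:170,430:510];p=pts(K,T,d,np.c_[u.ravel(),v.ravel()])
t=p[(p[:,2]>.1095)&(p[:,2]<.1135)];print('knob top',len(t),t.min(0),t.max(0),t.mean(0))
v,u=np.mgrid[205:255,385:440];p=pts(K,T,d,np.c_[u.ravel(),v.ravel()])
t=p[(p[:,2]>.0725)&(p[:,2]<.076)];print('pivot',len(t),np.median(t,0),(t.min(0)+t.max(0))/2)
print('pivot ray',ray(K,T,413,230,.0735))
for x in (470,474,478,482):print(x,ray(K,T,x,142,.111).round(4),pts(K,T,d,(x,142)).round(4))
E
```

```text
knob top 416 [ 0.61328882 -0.03372022  0.10952015] [ 0.62847848 -0.01920026  0.11286135] [ 0.62090225 -0.02629083  0.11060469]
pivot 408 [ 0.59559228 -0.09494604  0.07326216] [ 0.59885509 -0.09394038  0.07424005]
pivot ray [ 0.59738723 -0.09821375  0.0735    ]
470 [ 0.6164 -0.0248  0.111 ] [[ 0.6168 -0.0249  0.1102]]
474 [ 0.6189 -0.0247  0.111 ] [[ 0.6192 -0.0248  0.1103]]
478 [ 0.6214 -0.0247  0.111 ] [[ 0.6211 -0.0246  0.1117]]
482 [ 0.6239 -0.0247  0.111 ] [[ 0.624  -0.0247  0.1109]]
```

View pics/w12k.png

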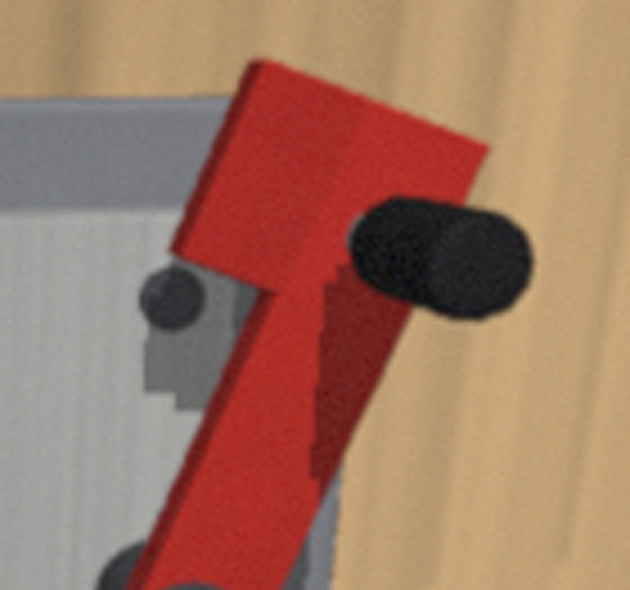

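Knob top centre (0.621,-0.026), pivot (0.598,-0.097): radius 75 mm, angle 1.90 rad, both plausible. The plan is to push the knob round with closed fingers from its outer side.

```bash
python3 go.py .654 -.037 .147 72
```

```text
t 22.05 pos [ 0.5216 -0.0694  0.1448] hd 90.89 F [ 0.5 -0.3 -0.2] w 0.0198
row [0.606, 2.659, -0.026] [0.057, 0.016, 2.361]
```

Call:
send_rows(
  targets=[
    [0.15,0.7,-0.03,0,0,0.6,0],
    [0.3,1.5,-0.03,0,0,1.2,0],
    [0.5,2.2,-0.03,0,0,1.8,0],
    [0.6,2.65,-0.03,0,0,2.36,0],
    [0.6,2.65,-0.03,0,0,2.36,0],
  ],
)

```text
time_s: 22.68
position: [0.652, -0.0363, 0.1405]
tool_rot: [[0.308, 0.951, -0.002], [0.951, -0.308, 0.0], [-0.001, -0.002, -1.0]]
ft_force: [-0.6, -0.8, 0.3]
grip_width: 0.0001
```

```bash
python3 go.py .654 -.037 .046 72; python3 -c "
from h import *
save('w13','wrist')"
```

```text
t 22.68 pos [ 0.652  -0.0363  0.1405] hd 72.08 F [-0.6 -0.8  0.3] w 0.0001
row [-0.0, 0.046, 1.889] [-0.013, 0.004, 0.009]
```

View pics/w13.png

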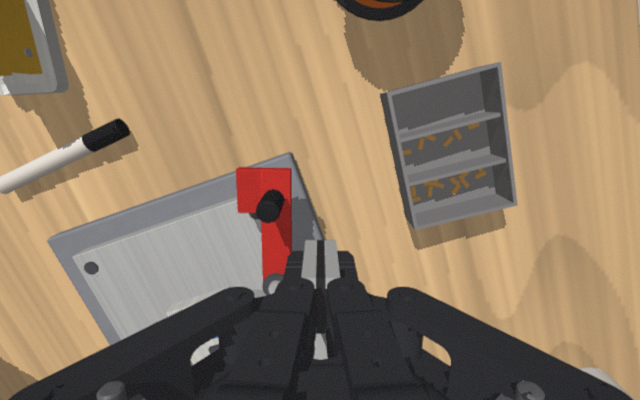

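Call:
send_rows(
  targets=[
    [0,0.04,0.6,0,0,0,0],
    [0,0.04,1.2,0,0,0,0],
    [0,0.04,1.7,0,0,0,0],
    [0,0.04,1.9,0,0,0,0],
    [0,0.04,1.9,0,0,0,0],
  ],
)

```text
time_s: 23.35
position: [0.6532, -0.0377, 0.0474]
tool_rot: [[0.309, 0.951, -0.001], [0.951, -0.309, 0.0], [-0.0, -0.001, -1.0]]
ft_force: [0.5, 0.6, -0.7]
grip_width: 0.0001
```

```bash
python3 -c "
from h import *
st=status.observe()
K,T=camT('wrist',st)
im,d=save('w14','wrist')
v,u=np.mgrid[60:330,100:310];p=pts(K,T,d,np.c_[u.ravel(),v.ravel()])
t=p[(p[:,2]>.1085)&(p[:,2]<.1135)&(np.hypot(p[:,0]-.621,p[:,1]+.026)<.015)];print(len(t),t.mean(0),(t.min(0)+t.max(0))/2)
A=np.array(st['tool_rot']);c=(t.min(0)+t.max(0))/2;print('knob in tool',A.T@(c-st['position']),'pivot',A.T@(np.array([.598,-.097,.0735])-st['position']))
"; python3 go.py .654 -.037 .046 72
```

```text
810 [ 0.62206597 -0.02352503  0.11030133] [ 0.62137812 -0.02384872  0.11037933]
knob in tool [ 0.00336482 -0.03453989 -0.06299312] pivot [-0.07342523 -0.03416125 -0.02610306]
t 23.4 pos [ 0.6537 -0.0378  0.0481] hd 72.01 F [ 0.8 -0.5  1.1] w 0.0001
row [0.017, 0.001, 0.042] [0.006, 0.0, 0.001]
```

View pics/w14.png

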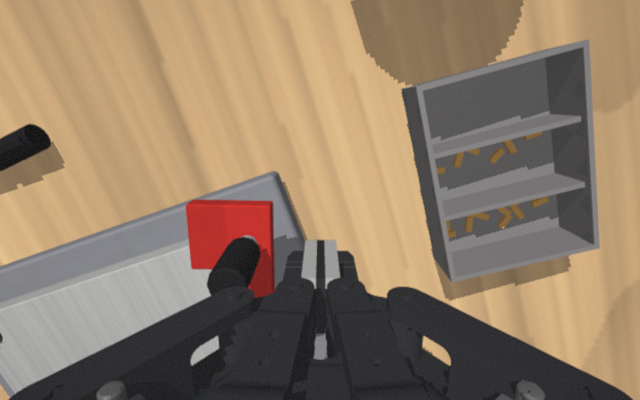

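```bash
cat > arc.py <<'E'
import sys
from h import *
# usage: arc.py step n [px py]  rotate about pivot in tool frame
st=status.observe();A=np.array(st['tool_rot']);P=(A.T@(np.array([.598,-.097,.0735])-st['position']))[:2]
print('pivot tool',P.round(4),'hd',np.degrees(np.arctan2(A[1,0],A[0,0])).round(1),'pos',np.round(st['position'],4),st['ft_force'].round(1))
s,n=float(sys.argv[1]),int(sys.argv[2])
for k in range(1,n+1):
    a=np.radians(-s*k);R=np.array([[np.cos(a),-np.sin(a)],[np.sin(a),np.cos(a)]]);print(((P-R@P)/.05).round(3).tolist(),-s*k/8)
E
echo
```

Call:
send_rows(
  targets=[
    [0,-0.1,0.03,0,0,0,0],
    [0,-0.2,0.03,0,0,0,0],
    [0,-0.3,0.03,0,0,0,0],
  ],
)

```text
time_s: 23.78
position: [0.6392, -0.0328, 0.0462]
tool_rot: [[0.309, 0.951, 0.001], [0.951, -0.309, -0.0], [0.0, 0.001, -1.0]]
ft_force: [1.0, 0.9, 0.5]
grip_width: -0.0002
```

```bash
python3 arc.py 6 5
```

```text
pivot tool [-0.0738 -0.0193] hd 72.0 pos [ 0.6392 -0.0328  0.0462] [1.  0.9 0.5]
[0.032, -0.156] -0.75
[0.048, -0.315] -1.5
[0.047, -0.475] -2.25
[0.029, -0.634] -3.0
[-0.005, -0.79] -3.75
```

Call:
send_rows(
  targets=[
    [0.03,-0.16,0,0,0,-0.75,0],
    [0.05,-0.32,0,0,0,-1.5,0],
    [0.05,-0.48,0,0,0,-2.25,0],
    [0.03,-0.63,0,0,0,-3.0,0],
    [0,-0.79,0,0,0,-3.75,0],
  ],
)

```text
time_s: 24.4
position: [0.6018, -0.0203, 0.0462]
tool_rot: [[-0.211, 0.977, 0.001], [0.977, 0.211, 0.0], [-0.0, 0.001, -1.0]]
ft_force: [1.3, 1.6, -0.7]
grip_width: 0.0001
```

```bash
python3 arc.py 6 5; python3 -c "
from h import *
save('w15','wrist')"
```

```text
pivot tool [-0.0741 -0.0199] hd 102.2 pos [ 0.6018 -0.0203  0.0462] [ 1.3  1.6 -0.7]
[0.033, -0.157] -0.75
[0.05, -0.317] -1.5
[0.05, -0.478] -2.25
[0.034, -0.637] -3.0
[0.0, -0.794] -3.75
```

View pics/w15.png

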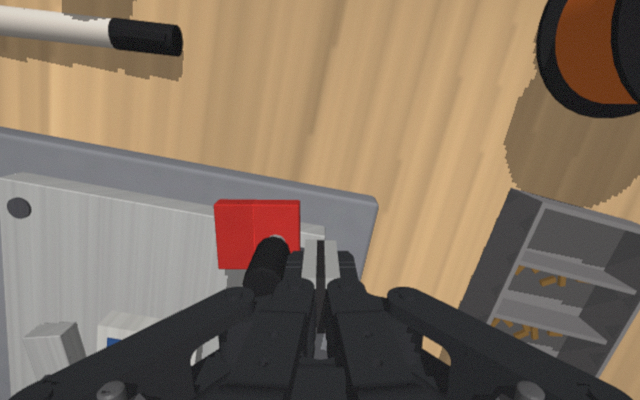

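The clamp is following (knob at (268,262) against the fingers). Continuing.

Call:
send_rows(
  targets=[
    [0.03,-0.16,0,0,0,-0.75,0],
    [0.05,-0.32,0,0,0,-1.5,0],
    [0.05,-0.48,0,0,0,-2.25,0],
    [0.03,-0.64,0,0,0,-3.0,0],
    [0,-0.79,0,0,0,-3.75,0],
  ],
)

```text
time_s: 25.08
position: [0.563, -0.0286, 0.0461]
tool_rot: [[-0.67, 0.742, 0.001], [0.742, 0.67, 0.0], [-0.0, 0.001, -1.0]]
ft_force: [0.9, 1.7, 0.4]
grip_width: 0.0003
```

Call:
send_rows(
  targets=[
    [0.03,-0.16,0,0,0,-0.75,0],
    [0.05,-0.32,0,0,0,-1.5,0],
    [0.05,-0.48,0,0,0,-2.25,0],
    [0.03,-0.64,0,0,0,-3.0,0],
  ],
)

```text
time_s: 25.58
position: [0.5381, -0.049, 0.046]
tool_rot: [[-0.914, 0.405, 0.0], [0.405, 0.914, 0.0], [0.0, 0.0, -1.0]]
ft_force: [-0.4, 2.0, 0.3]
grip_width: -0.0
```

```bash
python3 arc.py 3 5; python3 -c "
from h import *
save('w16','wrist')"
```

```text
pivot tool [-0.0742 -0.0196] hd 156.1 pos [ 0.5381 -0.049   0.046 ] [-0.4  2.   0.3]
[0.018, -0.078] -0.375
[0.033, -0.157] -0.75
[0.043, -0.237] -1.125
[0.049, -0.317] -1.5
[0.051, -0.398] -1.875
```

View pics/w16.png

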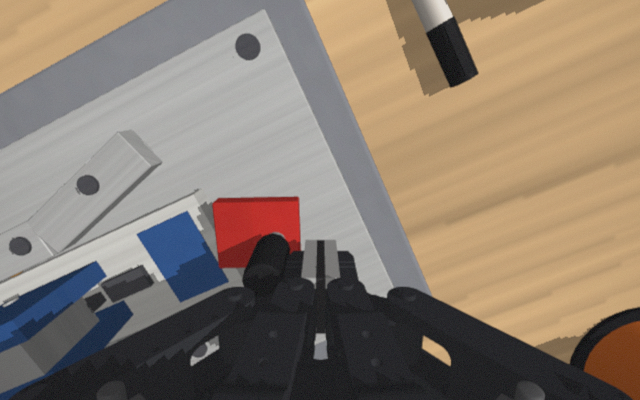

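Call:
send_rows(
  targets=[
    [0.02,-0.08,0,0,0,-0.375,0],
    [0.03,-0.16,0,0,0,-0.75,0],
    [0.04,-0.24,0,0,0,-1.125,0],
    [0.05,-0.32,0,0,0,-1.5,0],
    [0.05,-0.4,0,0,0,-1.875,0],
  ],
)

```text
time_s: 26.25
position: [0.5279, -0.0662, 0.0459]
tool_rot: [[-0.987, 0.158, -0.0], [0.158, 0.987, 0.0], [0.0, 0.0, -1.0]]
ft_force: [0.3, 1.8, 0.2]
grip_width: -0.0005
```

Call:
send_rows(
  targets=[
    [0.02,-0.08,0,0,0,-0.375,0],
    [0.03,-0.16,0,0,0,-0.75,0],
  ],
)

```text
time_s: 26.5
position: [0.5251, -0.0739, 0.0459]
tool_rot: [[-0.999, 0.054, -0.0], [0.054, 0.999, 0.0], [0.0, 0.0, -1.0]]
ft_force: [-1.1, 1.5, 1.0]
grip_width: 0.0002
```

```bash
python3 arc.py 1 3
```

```text
pivot tool [-0.0741 -0.0192] hd 176.9 pos [ 0.5251 -0.0739  0.0459] [-1.1  1.5  1. ]
[0.006, -0.026] -0.125
[0.012, -0.052] -0.25
[0.018, -0.078] -0.375
```

Call:
send_rows(
  targets=[
    [0.01,-0.03,0,0,0,-0.12,0],
    [0.01,-0.05,0,0,0,-0.25,0],
  ],
)

```text
time_s: 26.75
position: [0.5245, -0.0765, 0.0459]
tool_rot: [[-1.0, 0.018, -0.0], [0.018, 1.0, 0.0], [0.0, 0.0, -1.0]]
ft_force: [-0.7, 1.3, 0.1]
grip_width: -0.0001
```

Call:
send_rows(
  targets=[
    [0,-0.025,0,0,0,-0.12,0],
    [0.01,-0.05,0,0,0,-0.25,0],
  ],
)

```text
time_s: 27.0
position: [0.5239, -0.0768, 0.0459]
tool_rot: [[-1.0, -0.017, -0.0], [-0.017, 1.0, 0.004], [0.0, 0.004, -1.0]]
ft_force: [1.5, 18.1, 3.1]
grip_width: 0.0001
```

Call:
send_rows(
  targets=[
    [0,-0.02,0,0,0,0,0],
  ],
)

```text
time_s: 27.12
position: [0.5239, -0.0768, 0.0458]
tool_rot: [[-1.0, -0.017, -0.0], [-0.017, 1.0, 0.006], [0.0, 0.006, -1.0]]
ft_force: [2.4, 21.3, 4.2]
grip_width: -0.0
```

A hard stop at the expected shut position. Backing off and checking.

Call:
send_rows(
  targets=[
    [0,0.1,0,0,0,0,0],
    [0,0.5,0,0,0,0,0],
    [0,0.8,-0.6,0,0,0,0],
    [0,0.9,-1.6,0,0,0,0],
    [0,1.0,-2.6,0,0,0,0],
  ],
)

```text
time_s: 27.75
position: [0.5229, -0.029, 0.1773]
tool_rot: [[-1.0, -0.018, -0.0], [-0.018, 1.0, -0.0], [0.0, -0.0, -1.0]]
ft_force: [0.1, 0.4, -0.1]
grip_width: -0.0001
```

Call:
send_rows(
  targets=[
    [0,0,-0.4,0,0,1.2,0],
    [0,0,-0.8,0,0,2.4,0],
    [0,0,-1.0,0,0,3.6,0],
    [0,0,-1.0,0,0,4.8,0],
    [0,0,-1.0,0,0,6.0,0],
  ],
)

```text
time_s: 28.38
position: [0.5231, -0.0294, 0.2259]
tool_rot: [[-0.678, 0.735, 0.0], [0.735, 0.678, -0.0], [-0.0, -0.0, -1.0]]
ft_force: [-0.5, -0.6, 0.4]
grip_width: -0.0003
```

Call:
send_rows(
  targets=[
    [0,0,0,0,0,1.2,0],
    [0,0,0,0,0,2.4,0],
    [0,0,0,0,0,3.6,0],
    [0,0,0,0,0,5.2,0],
    [0,0,0,0,0,5.2,0],
  ],
)

```text
time_s: 29.0
position: [0.5231, -0.0295, 0.2258]
tool_rot: [[-0.024, 1.0, -0.0], [1.0, 0.024, -0.0], [-0.0, -0.0, -1.0]]
ft_force: [-0.7, -0.4, -0.8]
grip_width: 0.0002
```

```bash
python3 - <<'E'
from h import *
import pickle
vision.get_image('top')
st=status.observe();im,d=save('w17','wrist');pickle.dump(st,open('/tmp/w17.pkl','wb'));print(st['time_s'],st['position'],st['ft_force'])
save('t17','top',(280,160,520,290),3.3);save('s17','scene')
K,T=camT('wrist',st)
v,u=np.mgrid[20:398,100:540];uv=np.c_[u.ravel(),v.ravel()];uv=uv[d[uv[:,1],uv[:,0]]>0];p=pts(K,T,d,uv)
q=np.array([.5215,-.175]);a=np.radians(-89.1);R=np.array([[np.cos(a),np.sin(a)],[-np.sin(a),np.cos(a)]])
g=np.c_[(p[:,:2]-q)@R.T,p[:,2]]
t=g[(g[:,2]>.109)&(g[:,2]<.114)&(g[:,0]<-.06)&(g[:,0]>-.11)];print('knob',len(t),(t.min(0)+t.max(0))/2)
t=g[(abs(g[:,2]-.111)<.004)&(abs(g[:,1])<.03)&(g[:,0]>-.03)];print('block',len(t),t.min(0) if len(t) else 0)
E
```

```text
29.05 [ 0.52314001 -0.02957906  0.22578293] [ 0.46827805 -0.62597321 -0.39030116]Traceback (most recent call last):
  File "<stdin>", line 10, in <module>
    return umr_minimum(a, axis, None, out, keepdims, initial, where)
ValueError: zero-size array to reduction operation minimum which has no identity
```

View pics/w17.png

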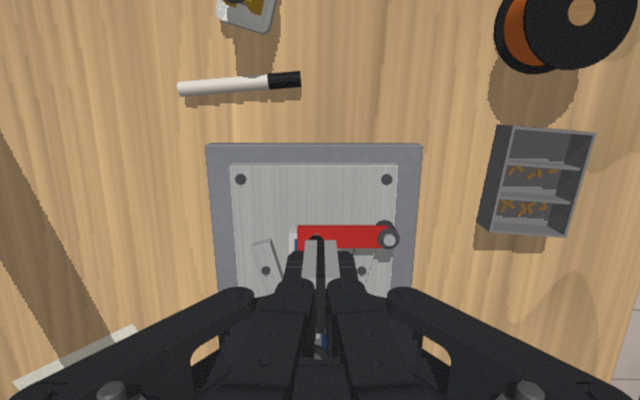

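View pics/s17.png

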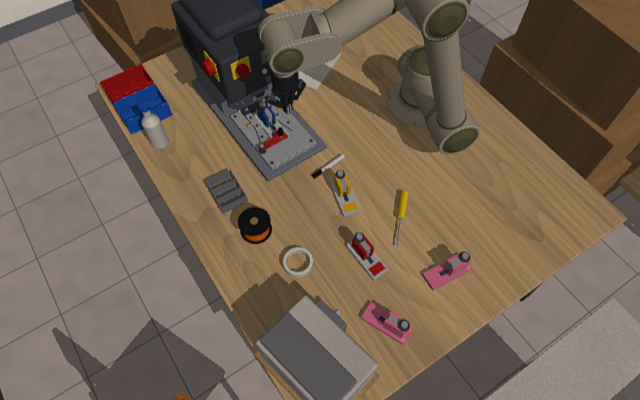

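The bar lies straight across the foot. I'll move clear for an unobstructed look.

Call:
send_rows(
  targets=[
    [0.5,0,-0.3,0,0,0,30],
    [1.2,0,-0.6,0,0,0,60],
    [1.8,0,-0.6,0,0,0,85],
    [2.2,0,-0.6,0,0,0,85],
    [2.2,0,-0.6,0,0,0,85],
  ],
)

```text
time_s: 29.82
position: [0.5204, 0.0808, 0.2559]
tool_rot: [[-0.028, 1.0, 0.0], [1.0, 0.028, -0.0], [-0.0, 0.0, -1.0]]
ft_force: [-0.6, -0.6, -0.1]
grip_width: 0.085
```

```bash
python3 - <<'E'
from h import *
vision.get_image('top')
st=status.observe();im,d=save('w18','wrist',(200,150,440,360),3.3);print(st['time_s'],st['position'],st['ft_force'])
save('t18','top',(280,160,520,290),3.3)
K,T=camT('wrist',st)
v,u=np.mgrid[100:398,180:460];uv=np.c_[u.ravel(),v.ravel()];uv=uv[d[uv[:,1],uv[:,0]]>0];p=pts(K,T,d,uv)
q=np.array([.5215,-.175]);a=np.radians(-89.1);R=np.array([[np.cos(a),np.sin(a)],[-np.sin(a),np.cos(a)]])
g=np.c_[(p[:,:2]-q)@R.T,p[:,2]]
t=g[(g[:,2]>.107)&(g[:,2]<.116)&(g[:,0]<-.055)&(g[:,0]>-.11)];print('knob',len(t),(t.min(0)+t.max(0))/2 if len(t) else 0)
t=g[(abs(g[:,2]-.072)<.003)&(g[:,0]<-.05)&(g[:,0]>-.12)&(g[:,1]<.06)&(g[:,1]>-.02)]
if len(t):print('bar',cv2.minAreaRect((t[:,:2]*1000).astype(np.float32)))
t=g[(abs(g[:,2]-.111)<.004)&(abs(g[:,1])<.03)&(g[:,0]>-.03)];print('block',len(t),t.min(0) if len(t) else 0,t.max(0) if len(t) else 0)
E
```

```text
29.875 [0.52047994 0.07998876 0.25579582] [-0.37530568 -1.04398762 -0.15000936]
knob 154 [-0.07593793  0.00188773  0.1097467 ]
bar ((-70.10436248779297, 20.93605613708496), (37.88600540161133, 77.80115509033203), 1.9249470233917236)
block 0 0 0
```

View pics/w18.png

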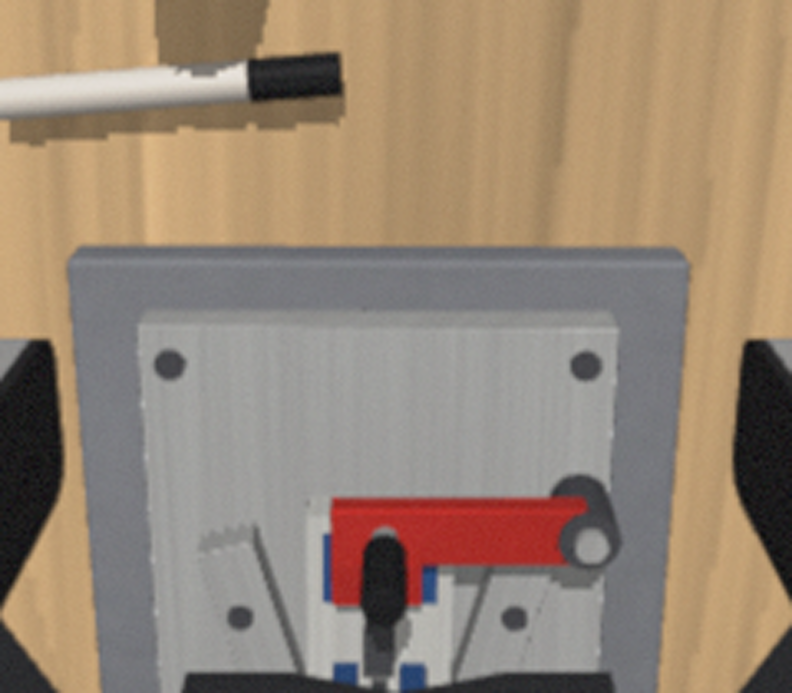

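View pics/t18.png

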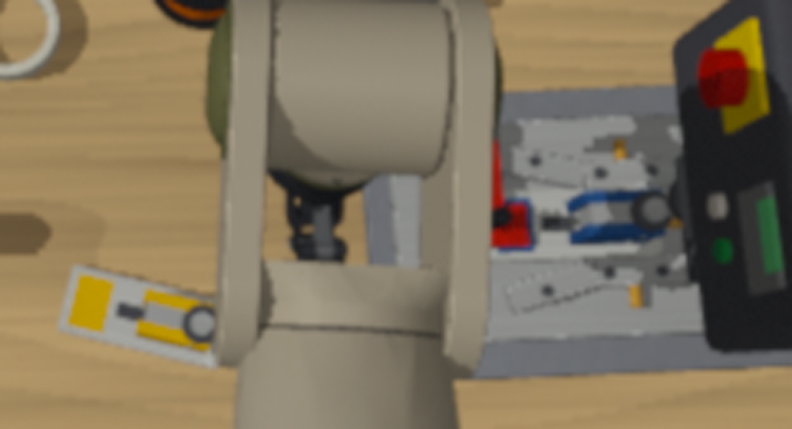

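Clamp shut (knob at guides (-76,+2); nominal is (-78,+3)), die home between the rails, robot clear. Handing in.

```bash
python3 -c "
from rig import env
print(env.close_job())"
```

```text
the job is handed in; nothing more can be done
None
```

The blue die is loaded in the press with the red clamp swung shut over its foot, and I handed the job in at about 30 s (limit 67 s). The hand-in gave no verdict.

**What I did**
- I set the die down in the flared mouth and pushed it from its tail with the fingers. The push force was 3–4 N before the balls and about 8 N past them.
- At the stop screw the die stopped moving and the push rose to 18.6 N. That puts about 10 N on the stop, against its 25 N limit.
- I then pushed the clamp's knob round until it hit a hard stop at 21 N, and withdrew the arm.

**Last checks**
- **Die:** its tail was at guides x≈-77 mm, so its centre was at ≈-7 mm, inside the allowed range. It was straight between the rails. I measured this before closing the clamp; afterwards I only looked at it in the pictures.
- **Clamp:** the knob was at guides (-76, +2) mm, against an expected (-78, +3), and the bar lay straight across the foot.
- **Robot and bench:** the robot was touching nothing. I never touched the other bench items, and they look in place in the last pictures.

**What disagreed**
- **Fingertips:** in the wrist camera (every frame I measured) and the scene camera they stand about 40 mm short of the reported TCP. So the first grasp held the die only at the very top of its block, though it carried level, and two first push tries passed above the foot without touching it.
- **Stop screw:** from the camera I expected the die to meet it about 5 mm earlier than it did, so I relied on feel.

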